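Sort the strays on the dressing trolley back into their holders

TASK

The dressing trolley is in a muddle after the round; sort it. Stand the two glass vials upright in the vial stand, one to a well, lay the two gauze packs flat, one on top of the other, in the pack holder, and lay the forceps flat in the steel instrument tray. Keep the vials upright all the way, and leave the marker pen and the roll of tape lying where they are.

Things in the scene. Friction and masses are not known exactly. Their poses are not given: they have to be found in the camera images.
- vial_1: one of two alike glass vials with dark flat cap, standing upright: 29 mm across, 74 mm high; origin at the centre of its underside, z up. Grip it by the glass, below the cap (lower than 64 mm above its underside). Either vial may go into either well. Loose, about 40 g.
- vial_2: the other glass vial, the same in every way as vial_1; origin at the centre of its underside, z up.
- gauze_pack_1: one of two alike flat rectangular sealed gauze packs lying flat, firm as a thin board: 86 mm long (its x) by 59 mm wide (its y) by 12 mm thick (z up); origin at the centre of its underside. Either pack may lie below. Loose, about 20 g.
- gauze_pack_2: the other gauze pack, the same in every way as gauze_pack_1; origin at the centre of its underside, x along its 86 mm length, z up.
- forceps: steel thumb forceps lying flat, a slim bar shape: 137 mm long (its y), 16 to 20 mm wide across the arms (its x), 10 mm high (z up); origin at the centre of its underside. Firm: gripping it across the arms does not squeeze it. Loose, about 30 g.
- vial_stand: fixed white plastic block with two round wells: 112 mm long (its x) by 60 mm wide (its y) by 30 mm high; origin at the centre of its underside, z up. The wells are 45 mm across, open upward, their centres at x = -27 and +27 mm, y = 0; well floor 4 mm above the origin, so a vial in it stands 48 mm proud of the block's top.
- pack_holder: fixed grey plastic holder for flat packs, a 24 mm high plinth 112 mm long (its x) by 84 mm wide (its y) with an upright L-shaped post at each corner, tops at 58 mm; origin at the centre of its underside, z up. Floor for the packs 24 mm above the origin; inside the posts 104 mm (x) by 76 mm (y): packs lie with their length along x. In the +y and -y sides the gap between the posts, for fingers, is 64 mm.
- instrument_tray: fixed shallow stainless tray with a low rim: 164 mm long (its x) by 72 mm wide (its y) by 18 mm high over the rim; origin at the centre of its underside, z up. Inside it is 153 mm by 61 mm, the flat floor 3 mm above the origin: the forceps lie in it lengthwise, their length along the tray's x.
- marker_pen: slim blue marker pen lying flat, 139 mm long (its y), 12 mm across; origin at the centre of its underside. Not part of the sorting: to be left where it lies.
- tape_roll: roll of white tape lying flat, 69 mm across and 25 mm high; origin at the centre of its underside. Not part of the sorting: to be left where it lies. (Also about, not listed: a 53 mm high jar, an 86 mm high drop bottle; the rail round the trolley top is 66 mm high, its corner posts 110 mm.)

How it is judged:
By the outcome, as a careful person would: the job done as asked, in the order asked, and still so for the second after the job is handed in, with the robot touching nothing.
It also fails if it takes over 134 s, if anything falls off the work surface, if the arm or the gripper's body presses on something with over 40 N, if the wrist force passes 120 N, or if a joint passes its speed limit or range.

ROBOT

A 6-joint arm with a two-finger parallel gripper is mounted at the origin on a cart in front of the work surface, level with it; the furniture and walls round the work are solid. World frame = base frame: x ahead of the robot, y to its left, z up, the work surface at z = 0. Lengths are in m, angles in rad, forces in N, time in s.
With the tool pointing down it reaches from about 0.3 to 0.95 m from the base axis. Payload 3.1 kg.
Tool frame: the origin (TCP) lies midway between the tips of the shut fingers; the grasp point (between the pads) lies 19 mm behind it; z points along the fingers, y is the direction in which the jaws open and shut (so a half turn about z gives the same grasp; the last joint's range is limited). The gripper opens to 85 mm and grips with 20 to 120 N. Pads are 22 mm wide; open, the fingers measure 114 mm over their backs; the gripper's body (76 mm by 85 mm) begins 54 mm behind the grasp point. The pads swing forward as they close: fully open they stand 13 mm farther back than shut.
Start: joints at [1.171, 0.308, 1.634, -0, 1.2, -0.07], TCP at [0.202, 0.591, 0.231] pointing down, gripper open.
Joint ranges: [-3.06, 3.06], [-0.79, 1.96], [0.05, 2.63], [-1.19, 4.34], [0.05, 2.64], [-2.94, 2.94]. Speed limits (rad/s): [2.79, 2.79, 3.14, 3.14, 3.14, 3.14].

INTERFACE

Orientations are given as a rotation vector (axis times angle).
In Python, from station import robot, imaging, ticket gives the robot as it stands.
- The arm moves only by the tool step_arm, never from a script. Its argument "series" is a list of rows, each a list of 2 entries, a list of its own where there are three numbers: the shift along the tool's x, y, z in units of 40 mm (1.0 is 40 mm), then the turn about the tool's z in rad. In form: [[[dx, dy, dz], spin], ...]. A call has exactly 8 rows; each row is the pose to reach, as a shift and turn from the pose measured when the call began, along the tool's axes at that moment; what a row does not reach only later rows make up. A row lasts 1/10 s, in which the tool goes at most 50 mm and 8.59 degrees, less where a joint would pass 70% of its speed; a pose out of reach is approached as far as the arm can. A call with a gripper value outside its range is refused whole. "fingers" is the opening, from 0 (shut) to 1 (fully open), set as the call begins (left out, the last holds). The fingers move at their own pace and stop on an object; the grip force is fixed at half the most. Time passes only in rows, so rows that repeat a pose let the fingers close, or fill a call up. It gives the time, the measured TCP pose, the force and the opening at its end, in the units of the state.
- robot.state(): the state, without advancing time (a new reading comes with each control period).
- imaging.get_image(name): name is "scene" or "side" or "wrist"; returns a dict with "frame" (400x640x3 uint8, red, green, blue), "depth" (400x640 float32, m along the optical axis (not along the pixel's ray), 0 where there is no reading), "fx", "fy", "cx", "cy" (pixels), "dist" ([k1, k2, p1, p2, k3] as OpenCV has them; the pictures are not rectified), "xyz" and "attitude" of the camera in the world. Camera axes: x right, y up, looking along -z (the intrinsics and any distortion apply to the point x, -y, -z); pixel columns grow to the right and rows downward; lengths in m; the calibration is good to about 2 mm. A picture is of the moment at which its call begins.
- ticket.sign_off(): hands the job in, once; it reports no verdict.
The state is a dict: "t": time; "joint_positions": joint angles; "qvel": joint speeds; "tau": joint torques, N m; "eef_pos": TCP position; "eef_rot": TCP orientation; "ft_force": force on the tool from outside, world axes, zero at the start; "wrist_torque": the same for the moment, N m; "opening": opening from 0.0 (shut) to 1.0 (fully open).
Only numpy, scipy, OpenCV 4.12 (cv2) and the standard library are available. Lean on these libraries where they do the work, as an engineer would, in place of code of your own. Each camera call takes 0.05 s, during which the arm holds its last target.

## Working session

There is one attempt and no reset: what is moved stays moved. The work goes in short steps, Python scripts to look and compute and a tool call to move; the robot and the scene stay as the last step left them, time stands still between calls to the robot, and variables do not carry over. Pictures are saved under pics/ and viewed, and the job is handed in when it is done.

Besides the shell and the picture viewer there is one more tool, called after ">>>" as name([rows], argument=value, ...), one row to a line, values as JSON. step_arm: Moves the arm, as the interface text tells. Its arguments: {"type":"object","properties":{"series":{"type":"array"},"fingers":{"type":"number"}},"required":["series"]}

```bash
ls; mkdir -p pics; cat > h.py <<'E'
import numpy as np, cv2
from scipy.spatial.transform import Rotation as R
from station import robot, imaging, ticket
def grab(n,tag):
    d=imaging.get_image(n); np.savez('pics/%s.npz'%tag,**{k:np.asarray(v) for k,v in d.items()})
    cv2.imwrite('pics/%s.png'%tag,d['frame'][:,:,::-1]); return d
def load(tag): return dict(np.load('pics/%s.npz'%tag))
def att(d):
    a=np.asarray(d['attitude'],float)
    if a.shape==(3,3): return a
    return R.from_rotvec(a).as_matrix() if a.size==3 else R.from_quat(a).as_matrix()
def rays(d,uv):
    K=np.array([[d['fx'],0,d['cx']],[0,d['fy'],d['cy']],[0,0,1]],float)
    p=cv2.undistortPoints(np.asarray(uv,float).reshape(-1,1,2),K,np.asarray(d['dist'],float)).reshape(-1,2)
    c=np.c_[p[:,0],-p[:,1],-np.ones(len(p))]
    return c@att(d).T
def onplane(d,uv,z):
    r=rays(d,uv); o=np.asarray(d['xyz'],float); return o+r*((z-o[2])/r[:,2])[:,None]
def cloud(d):
    vv,uu=np.mgrid[0:400,0:640]; r=rays(d,np.c_[uu.ravel(),vv.ravel()])
    P=np.asarray(d['xyz'],float)+r*d['depth'].ravel()[:,None]; P[d['depth'].ravel()==0]=np.nan
    return P.reshape(400,640,3)
E
python3 - <<'E'
from h import *
for n in ['scene','side','wrist']:
    d=grab(n,n+'0'); print(n,d['xyz'],d['attitude'],d['fx'],d['dist'],(d['depth']>0).mean())
print(robot.state())
E
```

```text
pics
scene [ 0.14009503 -0.4372273   0.60750461] [ 0.82204641 -0.26821432 -0.6079094 ] 475.18316204061966 [-0.05066072  0.          0.          0.          0.        ] 0.99613671875
side [0.53922519 0.87653693 0.42001282] [-0.02226628 -1.66135089 -2.63345506] 410.2190714805553 [-0.09691548  0.          0.          0.          0.        ] 0.99580859375
wrist [0.13856039 0.61265526 0.37308662] [-0.23417003 -0.16585571  1.23305963] 302.4415034835902 [-0.05498923  0.          0.          0.          0.        ] 0.996140625
{'t': 0.15, 'joint_positions': array([ 1.17127789e+00,  3.08827841e-01,  1.63486793e+00, -1.80161004e-05,
        1.19972029e+00, -6.97011177e-02]), 'qvel': array([-0.00032375, -0.00199313, -0.0046151 ,  0.00109677,  0.00090941,
        0.00067196]), 'tau': array([-4.00924546e-04, -4.15805447e+01, -2.77146578e+01, -1.08811346e-04,
        6.15247060e-03, -8.45954645e-06]), 'eef_pos': array([0.2022008 , 0.59071146, 0.23030917]), 'eef_rot': array([-5.15653596e-01, -3.09857022e+00,  2.79150640e-03]), 'ft_force': array([-0.25465873, -0.06116702, -0.97291435]), 'wrist_torque': array([-0.01378095,  0.05778728, -0.03058758]), 'opening': 1.0012833583968261}
```

View pics/scene0.png

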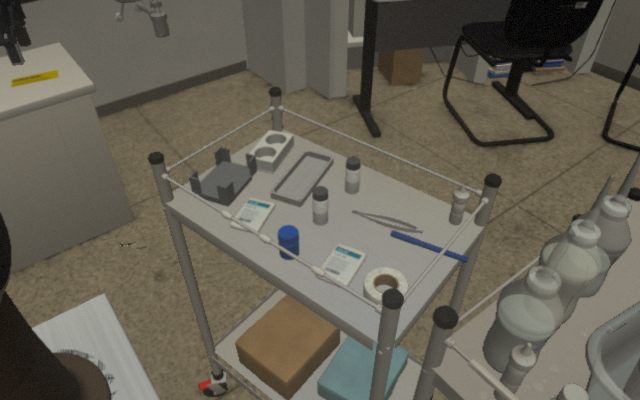

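View pics/side0.png

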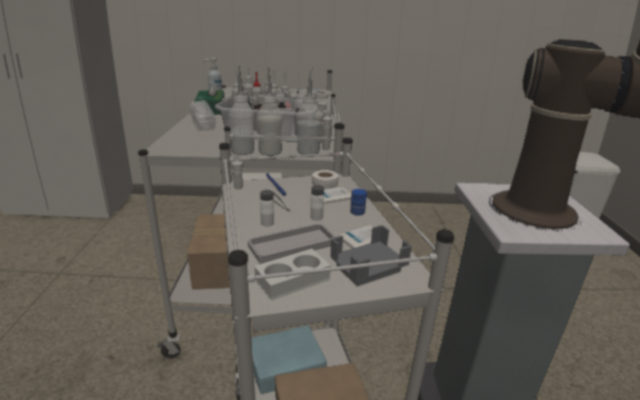

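View pics/wrist0.png

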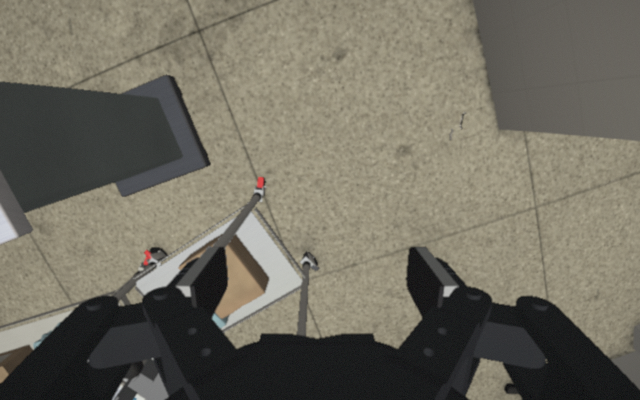

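The scene view shows the holder at (225,180), stand (270,150), tray (303,178), vials (353,175) and (320,205), packs (253,215) and (343,263), forceps (388,222), pen (428,246), tape (386,285), and jar (288,242). Next I'll build a rectified top view from depth and colour.

```bash
python3 - <<'E'
from h import *
d=load('scene0'); P=cloud(d); F=d['frame']
ok=(P[...,2]>-.03)&(P[...,2]<.15)&(P[...,0]>.1)&(P[...,0]<1.0)&(abs(P[...,1])<.8)
z=P[ok][:,2]; h,e=np.histogram(z,60); print(e[np.argmax(h)]); 
q=P[ok&(abs(P[...,2])<.006)]; print(q.min(0),q.max(0))
im=cv2.resize(F[80:320,140:500],None,fx=2.2,fy=2.2,interpolation=cv2.INTER_CUBIC)
cv2.imwrite('pics/zoom0.png',im[:,:,::-1])
# ortho at z=0.0 : x up, y left; 1px=1mm/1
x0,x1,y0,y1=.2,.95,-.4,.4
for zz,nm in[(0.012,'o12')]:
    s=1000
    ys=y1-np.arange(int((y1-y0)*s))/s; xs=x1-np.arange(int((x1-x0)*s*1))/s
    X,Y=np.meshgrid(xs,ys,indexing='ij')
    W=np.stack([X,Y,0*X+zz],-1).reshape(-1,3)
    c=(W-d['xyz'])@att(d)
    K=np.array([[d['fx'],0,d['cx']],[0,d['fy'],d['cy']],[0,0,1]],float)
    uv,_=cv2.projectPoints(np.c_[c[:,0],-c[:,1],-c[:,2]],np.zeros(3),np.zeros(3),K,d['dist'])
    uv=uv.reshape(*X.shape,2).astype(np.float32)
    o=cv2.remap(F,uv[...,0],uv[...,1],cv2.INTER_CUBIC)
    o=cv2.resize(o,None,fx=.75,fy=.75)
    cv2.imwrite('pics/%s.png'%nm,o[:,:,::-1])
E
```

```text
-0.0029947711560051535
[ 0.10002891 -0.30714691 -0.00599755] [0.77203794 0.40412841 0.00599971]
```

View pics/zoom0.png

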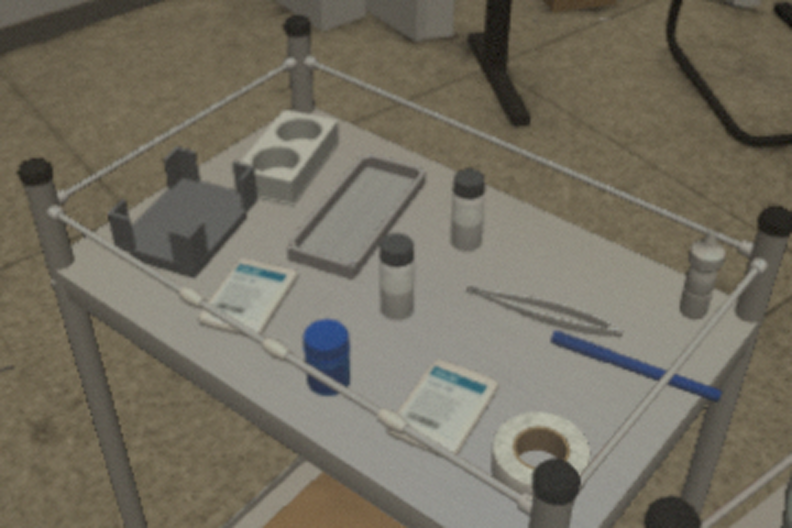

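View pics/o12.png

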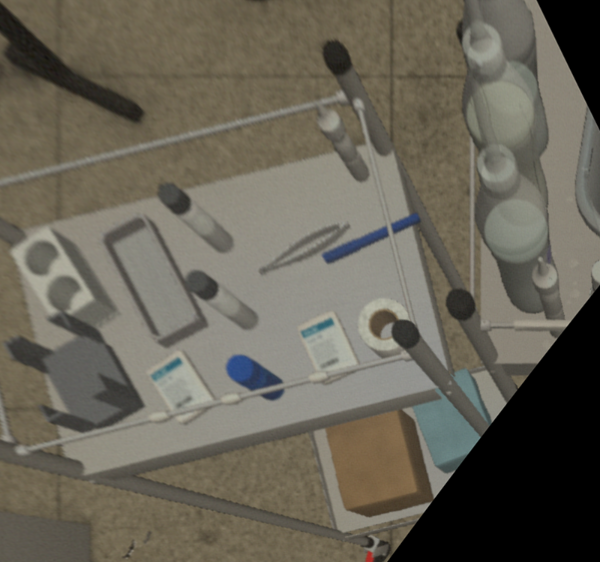

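```bash
cat >> h.py <<'E'
def proj(d,W):
    c=(np.asarray(W,float).reshape(-1,3)-d['xyz'])@att(d)
    K=np.array([[d['fx'],0,d['cx']],[0,d['fy'],d['cy']],[0,0,1]],float)
    return cv2.projectPoints(np.c_[c[:,0],-c[:,1],-c[:,2]],np.zeros(3),np.zeros(3),K,d['dist'])[0].reshape(-1,2)
def ortho(d,zz,x0,x1,y0,y1,s=1000):
    ys=y1-(np.arange(int(round((y1-y0)*s)))+.5)/s; xs=x1-(np.arange(int(round((x1-x0)*s)))+.5)/s
    X,Y=np.meshgrid(xs,ys,indexing='ij')
    uv=proj(d,np.stack([X,Y,0*X+zz],-1)).reshape(*X.shape,2).astype(np.float32)
    return cv2.remap(d['frame'],uv[...,0],uv[...,1],cv2.INTER_CUBIC)
E
python3 - <<'E'
from h import *
d=load('scene0'); P=cloud(d)
# height map on top view
g=np.zeros((600,750),np.uint8); x1,y1=.85,.45
m=np.isfinite(P[...,2])&(P[...,2]>.005)&(P[...,2]<.11)
q=P[m]; r=((x1-q[:,0])*1000).astype(int); c=((y1-q[:,1])*1000).astype(int)
k=(r>=0)&(r<600)&(c>=0)&(c<750)
o=np.argsort(q[k][:,2]); 
col=np.clip(q[k][o][:,2]*2400,20,255).astype(np.uint8)
g[r[k][o],c[k][o]]=col
g=cv2.dilate(g,np.ones((2,2)))
cv2.imwrite('pics/hm.png',cv2.applyColorMap(g,cv2.COLORMAP_JET))
E
```

```text
(no output)
```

View pics/hm.png

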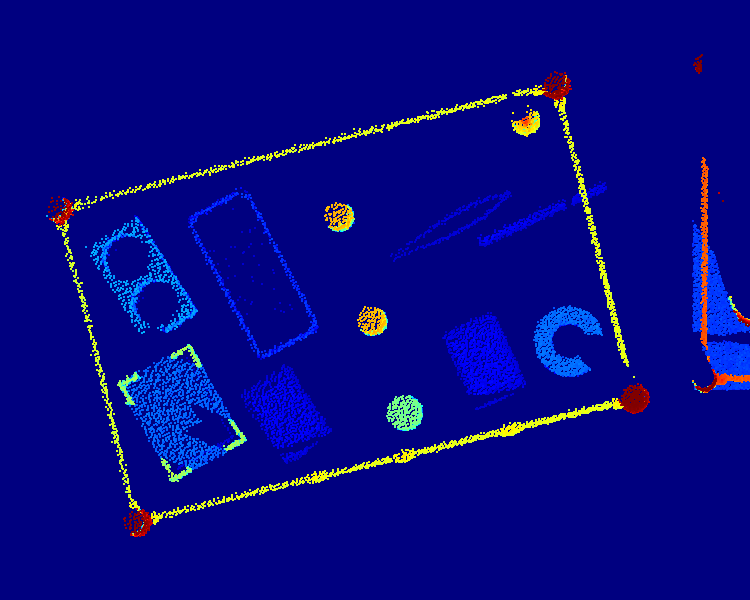

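The height map gives every object cleanly at 1 px = 1 mm. Fitting rectangles and circles to each one.

```bash
cat > fit.py <<'E'
from h import *
def run(tag):
    d=load(tag); P=cloud(d); Q=P[np.isfinite(P[...,2])]
    def sel(c0,c1,r0,r1,z0,z1):
        x0,x1=.85-r1/1e3,.85-r0/1e3; y0,y1=.45-c1/1e3,.45-c0/1e3
        return Q[(Q[:,0]>x0)&(Q[:,0]<x1)&(Q[:,1]>y0)&(Q[:,1]<y1)&(Q[:,2]>z0)&(Q[:,2]<z1)]
    def rect(n,*a):
        p=sel(*a); r=cv2.minAreaRect((p[:,:2]*1000).astype(np.float32)); 
        (cx,cy),(w,h),an=r
        if w<h: an+=90; w,h=h,w
        an=(an+90)%180-90
        print(n,len(p),'c %.1f %.1f size %.1f x %.1f longaxis %.1f deg z %.1f'%(cx,cy,w,h,an,np.median(p[:,2])*1e3))
    def circ(n,*a):
        p=sel(*a); (c,r)=cv2.minEnclosingCircle((p[:,:2]*1000).astype(np.float32)); print(n,len(p),'c %.1f %.1f r %.1f z %.1f mean'%(*c,r,np.median(p[:,2])*1e3),p.mean(0)*1e3)
    rect('stand',85,205,205,340,.024,.034)
    rect('tray',180,325,180,365,.011,.022)
    rect('holderposts',110,250,338,490,.05,.062)
    rect('packA',235,335,355,470,.009,.0155)
    rect('packB',435,530,300,415,.009,.0155)
    rect('forceps',380,515,185,265,.005,.013)
    circ('v1',315,365,190,245,.068,.08)
    circ('v2',345,400,295,345,.068,.08)
    circ('v1b',315,365,190,245,.03,.08)
    circ('v2b',345,400,295,345,.03,.08)
    circ('jar',380,430,380,440,.048,.06)
    rect('pen',475,610,180,250,.005,.015)
if __name__=='__main__':
    import sys; run(sys.argv[1])
E
python3 fit.py scene0; python3 fit.py side0; python3 - <<'E'
from h import *
s=robot.state(); M=R.from_rotvec(s['eef_rot']).as_matrix(); print(M.round(3))
E
```

```text
stand 578 c 569.5 307.9 size 116.4 x 61.8 longaxis 31.7 deg z 29.8
tray 594 c 564.1 222.6 size 163.9 x 125.7 longaxis 28.2 deg z 17.2
holderposts 334 c 427.8 288.4 size 128.4 x 116.5 longaxis -59.3 deg z 56.3
packA 767 c 444.7 170.7 size 106.5 x 56.7 longaxis 34.5 deg z 11.9
packB 1085 c 490.0 -33.7 size 85.4 x 57.4 longaxis 24.7 deg z 11.9
forceps 393 c 616.0 -4.6 size 134.1 x 46.5 longaxis -65.7 deg z 8.0
v1 127 c 634.1 112.0 r 14.7 z 73.7 mean [633.03383334 110.59793872  73.24572372]
v2 151 c 530.6 77.7 r 14.9 z 73.4 mean [528.82507159  77.18621823  73.09299176]
v1b 358 c 633.5 111.4 r 15.6 z 58.2 mean [629.8004169  106.76548069  57.77668954]
v2b 415 c 530.2 77.4 r 15.5 z 59.7 mean [525.79185349  73.44300338  57.85454828]
jar 262 c 437.7 45.8 r 18.1 z 52.2 mean [437.1980271  44.8994122  52.0759407]
pen 531 c 652.1 -85.1 size 138.7 x 46.5 longaxis -65.9 deg z 9.2
stand 949 c 570.3 309.2 size 113.7 x 63.9 longaxis 32.8 deg z 29.9
tray 762 c 579.7 200.7 size 163.6 x 140.7 longaxis -5.7 deg z 16.8
holderposts 401 c 427.4 289.7 size 128.9 x 113.5 longaxis -60.1 deg z 56.3
packA 435 c 437.5 166.8 size 83.7 x 55.9 longaxis 31.0 deg z 12.5
packB 272 c 487.7 -31.9 size 78.3 x 56.8 longaxis 23.7 deg z 12.6
forceps 115 c 616.2 -2.5 size 134.5 x 38.0 longaxis -66.8 deg z 8.4
v1 93 c 635.7 115.3 r 14.0 z 74.1 mean [635.27085775 117.41071865  72.97950824]
v2 85 c 532.2 80.5 r 14.5 z 73.8 mean [531.30646064  83.43270627  73.01255747]
v1b 320 c 635.4 115.6 r 14.4 z 55.1 mean [634.49164552 121.60362002  55.57970146]
v2b 307 c 531.3 80.8 r 15.2 z 55.3 mean [531.41706899  87.88590143  55.46433478]
jar 106 c 439.0 48.1 r 17.7 z 52.8 mean [439.15551555  50.99345954  52.23113405]
pen 125 c 651.1 -85.7 size 140.4 x 38.5 longaxis -67.5 deg z 10.3
[[-0.946  0.324 -0.001]
 [ 0.324  0.946 -0.002]
 [ 0.    -0.002 -1.   ]]
```

```bash
cat > fit2.py <<'E'
from h import *
import sys
def comps(tag,z0,z1,amin=150):
    d=load(tag); P=cloud(d); Q=P[np.isfinite(P[...,2])]; Q=Q[(Q[:,2]>z0)&(Q[:,2]<z1)]
    r=((.85-Q[:,0])*1000).astype(int); c=((.45-Q[:,1])*1000).astype(int)
    k=(r>=0)&(r<600)&(c>=0)&(c<650); Q,r,c=Q[k],r[k],c[k]
    g=np.zeros((600,650),np.uint8); g[r,c]=255
    cl=cv2.morphologyEx(g,cv2.MORPH_CLOSE,np.ones((5,5)))
    n,L=cv2.connectedComponents(cl); lab=L[r,c]
    for i in range(1,n):
        p=Q[lab==i]
        if len(p)<amin: continue
        # drop isolated
        (cx,cy),(w,h),an=cv2.minAreaRect((p[:,:2]*1000).astype(np.float32))
        if w<h: an+=90; w,h=h,w
        print(tag,'n%d c %.1f %.1f  %.1f x %.1f ax %.1f'%(len(p),cx,cy,w,h,(an+90)%180-90))
if __name__=='__main__':
    for a in [(.012,.0215,'tray'),(.008,.0155,'packs'),(.005,.0125,'forceps'),(.021,.03,'holderfloor/stand'),(.045,.062,'posts')]:
        print(a)
        for t in sys.argv[1:]: comps(t,*a[:2],amin=40 if a[2]=='posts' else 100)
E
python3 fit2.py scene0 side0
python3 - <<'E'
from h import *
a=ortho(load('scene0'),.058,.35,.5,.2,.38,2500);b=ortho(load('side0'),.058,.35,.5,.2,.38,2500)
cv2.imwrite('pics/post.png',np.hstack([cv2.resize(a,(400,333)),cv2.resize(b,(400,333))])[:,:,::-1])
E
```

```text
(0.012, 0.0215, 'tray')
scene0 n248 c 564.0 191.0  133.7 x 70.4 ax 28.0
scene0 n500 c 490.6 -34.1  73.6 x 51.3 ax 21.3
scene0 n344 c 436.5 164.4  59.8 x 51.1 ax 31.8
side0 n446 c 583.8 203.6  148.3 x 71.7 ax 26.9
side0 n100 c 598.6 306.1  38.2 x 11.9 ax 18.5
side0 n290 c 555.3 334.6  112.2 x 7.0 ax 29.7
side0 n161 c 555.4 154.0  86.5 x 27.4 ax 8.2
side0 n161 c 490.4 -32.1  59.8 x 46.8 ax 26.1
side0 n278 c 437.8 166.3  65.2 x 49.4 ax 34.7
(0.008, 0.0155, 'packs')
scene0 n225 c 627.3 -72.4  93.8 x 11.8 ax -66.3
scene0 n1126 c 491.4 -33.1  82.5 x 57.8 ax 24.1
scene0 n770 c 437.9 165.4  81.3 x 57.0 ax 32.8
side0 n137 c 594.7 244.7  85.8 x 5.8 ax 26.3
side0 n118 c 587.0 167.8  80.3 x 4.2 ax 27.3
side0 n103 c 540.9 325.5  54.2 x 4.0 ax 32.6
side0 n267 c 488.2 -29.8  74.1 x 54.8 ax 21.7
side0 n446 c 436.8 166.9  84.5 x 54.5 ax 33.0
(0.005, 0.0125, 'forceps')
scene0 n124 c 657.4 -137.5  38.6 x 10.9 ax -63.4
scene0 n237 c 632.2 -12.7  106.3 x 21.8 ax -60.7
scene0 n282 c 627.9 -71.7  94.7 x 13.3 ax -64.5
scene0 n822 c 490.0 -33.4  85.4 x 58.4 ax 24.1
scene0 n568 c 437.7 165.5  81.6 x 58.9 ax 3
[... 994 characters left out ...]
ax -6.6
scene0 n144 c 444.9 -183.4  32.5 x 13.9 ax -60.5
scene0 n286 c 437.8 45.9  34.9 x 33.6 ax 85.1
scene0 n106 c 414.0 219.7  24.0 x 22.7 ax 37.3
scene0 n104 c 378.2 276.6  31.1 x 17.8 ax 71.1
scene0 n68 c 322.6 307.0  22.3 x 11.5 ax -35.0
side0 n50 c 727.3 -64.1  24.8 x 14.9 ax 19.6
side0 n176 c 636.6 401.1  33.4 x 11.1 ax 8.7
side0 n100 c 633.4 121.3  27.7 x 13.8 ax 15.1
side0 n95 c 531.2 87.1  27.9 x 16.1 ax 4.7
side0 n121 c 497.5 263.8  33.4 x 16.9 ax 72.2
side0 n112 c 462.5 327.0  31.0 x 17.3 ax -11.5
side0 n124 c 438.5 48.7  32.8 x 32.1 ax 65.6
side0 n129 c 413.5 216.9  30.6 x 16.9 ax -13.6
side0 n128 c 377.4 278.7  32.0 x 17.9 ax 71.3
side0 n127 c 336.1 324.4  27.0 x 13.7 ax -30.5
```

View pics/post.png

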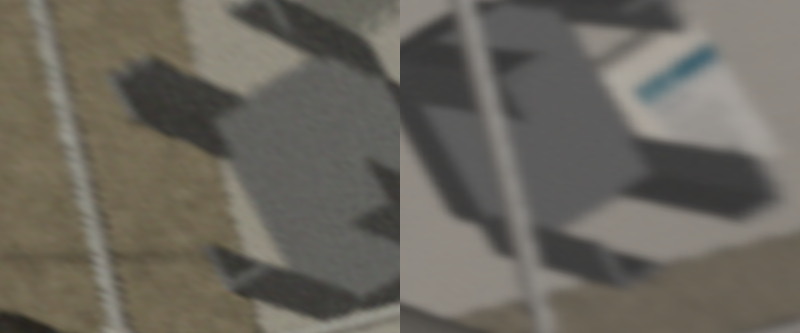

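```bash
cat > go.py <<'E'
from h import *
import sys
def plan(x,y,z,ya):
    s=robot.state(); M=R.from_rotvec(s['eef_rot']).as_matrix()
    dl=M.T@(np.array([x,y,z])/1000-s['eef_pos'])/.04
    cur=np.degrees(np.arctan2(M[1,1],M[0,1])); sp=-np.radians((ya-cur+180)%360-180)
    print('t %.1f pos'%s['t'],(s['eef_pos']*1000).round(1),'ya %.1f tiltz'%cur,M[:,2].round(4),'open %.3f F'%s['opening'],s['ft_force'].round(1),'j',s['joint_positions'].round(2))
    print('[[%.3f,%.3f,%.3f],%.3f]'%(*dl,sp), 'dist mm %.0f'%(np.linalg.norm(dl)*40))
if __name__=='__main__': plan(*map(float,sys.argv[1:5]))
E
python3 go.py 620 110 250 121
```

```text
t 0.1 pos [202.2 590.7 230.3] ya 71.1 tiltz [-7.0e-04 -1.7e-03 -1.0e+00] open 1.001 F [-0.3 -0.1 -1. ] j [ 1.17  0.31  1.63 -0.    1.2  -0.07]
[[-13.774,-7.988,-0.479],-0.871] dist mm 637
```

>>> step_arm([
  [[-1,-0.6,-0.3],-0.1],
  [[-2.1,-1.2,-0.4],-0.2],
  [[-3.2,-1.8,-0.5],-0.3],
  [[-4.3,-2.4,-0.5],-0.4],
  [[-5.4,-3.0,-0.5],-0.5],
  [[-6.5,-3.7,-0.5],-0.6],
  [[-7.6,-4.3,-0.5],-0.7],
  [[-8.7,-5.0,-0.5],-0.8],
], fingers=0.8)

```text
t: 0.95
eef_pos: [0.4644, 0.2912, 0.2505]
eef_rot: [0.738, -3.053, 0.002]
ft_force: [1.2, 0.5, -0.6]
opening: 0.8
```

```bash
python3 go.py 620 110 250 121
```

```text
t 0.9 pos [464.4 291.2 250.5] ya 117.2 tiltz [-5.0e-04 -1.4e-03 -1.0e+00] open 0.800 F [ 1.2  0.5 -0.6] j [ 0.48  0.14  1.8  -0.    1.2  -1.56]
[[-1.390,-5.807,0.018],-0.067] dist mm 239
```

```bash
python3 -c "
from h import *
grab('wrist','w1')"
```

>>> step_arm([
  [[-0.2,-0.8,0],-0.02],
  [[-0.4,-1.7,0],-0.04],
  [[-0.6,-2.6,0],-0.067],
  [[-0.85,-3.5,0],-0.067],
  [[-1.1,-4.5,0],-0.067],
  [[-1.3,-5.4,0],-0.067],
  [[-1.39,-5.8,0],-0.067],
  [[-1.39,-5.8,0],-0.067],
])

```text
t: 1.8
eef_pos: [0.6255, 0.1023, 0.2521]
eef_rot: [-0.834, 3.027, -0.013]
ft_force: [-0.4, 0.3, 0.3]
opening: 0.798
```

```bash
python3 -c "
from h import *
grab('wrist','w2')
a=cv2.imread('pics/w1.png');b=cv2.imread('pics/w2.png')
cv2.imwrite('pics/w12.png',cv2.resize(np.hstack([a,b]),(800,250)))
"; python3 go.py 635 113.7 120 121; for t in w1 w2; do python3 fit2.py $t; done
```

```text
t 1.9 pos [624.4 103.8 252.1] ya 120.9 tiltz [ 0.0026 -0.007  -1.    ] open 0.802 F [-0.1  0.5 -0.4] j [ 0.1   0.3   1.6  -0.01  1.24 -2.01]
[[-0.360,0.100,3.300],-0.002] dist mm 133
(0.012, 0.0215, 'tray')
w1 n107 c 725.0 -66.8  23.4 x 10.8 ax 44.4
w1 n1018 c 576.8 198.6  160.4 x 70.2 ax 27.6
w1 n107 c 620.8 -52.9  57.8 x 8.5 ax -66.6
w1 n118 c 610.3 325.2  40.8 x 14.2 ax -85.0
w1 n373 c 502.7 -97.1  67.7 x 28.4 ax 20.6
w1 n1657 c 491.2 -30.6  78.8 x 53.5 ax 24.5
w1 n1890 c 436.6 166.4  78.8 x 53.4 ax 34.7
w1 n117 c 435.5 58.6  33.8 x 13.3 ax 16.3
(0.008, 0.0155, 'packs')
w1 n443 c 626.6 -63.6  83.5 x 12.3 ax -65.1
w1 n3037 c 490.7 -31.5  85.2 x 58.6 ax 25.7
w1 n261 c 502.2 -96.8  67.5 x 26.4 ax 21.6
w1 n3217 c 436.4 166.0  84.5 x 58.1 ax 32.8
(0.005, 0.0125, 'forceps')
w1 n285 c 592.3 178.3  147.1 x 13.8 ax 28.1
w1 n100 c 648.1 -38.3  43.4 x 11.8 ax -70.2
w1 n407 c 625.4 -64.0  83.6 x 12.6 ax -67.2
w1 n337 c 599.8 325.5  37.2 x 36.8 ax -29.6
w1 n359 c 552.6 295.6  39.6 x 39.2 ax 61.8
w1 n1941 c 490.2 -31.5  85.8 x 59.6 ax 24.3
w1 n258 c 500.9 -96.5  65.3 x 25.3 ax 23.9
w1 n1824 c 4
[... 1953 characters left out ...]
 502.4 -27.5  60.3 x 57.7 ax 24.1
w2 n1993 c 437.6 165.1  85.9 x 58.0 ax 32.8
(0.021, 0.03, 'holderfloor/stand')
w2 n835 c 570.8 309.3  113.7 x 62.3 ax 32.4
w2 n739 c 532.0 -105.3  61.5 x 20.1 ax -61.1
w2 n5707 c 438.4 270.9  112.2 x 85.5 ax 29.3
w2 n128 c 335.6 310.8  24.5 x 11.5 ax 50.4
(0.045, 0.062, 'posts')
w2 n123 c 758.5 -94.8  28.2 x 9.9 ax 71.4
w2 n102 c 724.4 -66.6  26.3 x 12.2 ax 48.6
w2 n79 c 627.7 108.5  27.1 x 10.2 ax -60.6
w2 n258 c 498.3 262.8  31.2 x 17.3 ax 69.8
w2 n301 c 461.4 318.9  23.6 x 23.4 ax 31.9
w2 n404 c 448.3 52.4  32.7 x 13.3 ax -59.3
w2 n329 c 415.6 221.5  24.4 x 22.9 ax 31.1
w2 n353 c 384.6 275.3  24.5 x 23.2 ax -65.8
w2 n213 c 338.7 308.0  32.2 x 14.1 ax 63.4
```

View pics/w12.png

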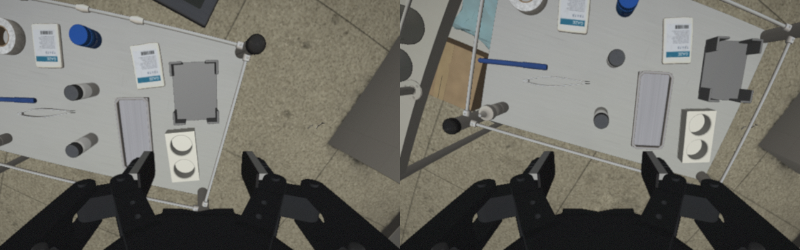

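```bash
python3 - <<'E'
from h import *
for t in ['w1','w2','scene0','side0']:
    d=load(t); P=cloud(d); Q=P[np.isfinite(P[...,2])]; Q=Q[(Q[:,2]>.0685)&(Q[:,2]<.08)]
    for c in [(.634,.113),(.531,.079)]:
        p=Q[np.hypot(Q[:,0]-c[0],Q[:,1]-c[1])<.024]
        if len(p)<20: continue
        (cc,r)=cv2.minEnclosingCircle((p[:,:2]*1000).astype(np.float32)); print(t,len(p),np.round(cc,1),round(r,1),np.median(p[:,2]))
E
python3 go.py 635 113.7 110 121
```

```text
w1 435 [634.7 114.1] 13.9 0.07446443902321881
w1 535 [531.2  80.2] 13.9 0.07424024384177186
w2 473 [635.7 113. ] 13.6 0.07449449110481027
w2 589 [531.3  79.7] 13.8 0.07447349726493568
scene0 124 [634.1 112. ] 14.7 0.07368050925067449
scene0 146 [530.6  77.7] 14.9 0.07339939681483998
side0 87 [635.7 115.3] 14.0 0.07415186501365806
side0 81 [532.2  80.5] 14.5 0.0738898423541291
t 1.9 pos [624.4 103.8 252.1] ya 120.9 tiltz [ 0.0026 -0.007  -1.    ] open 0.802 F [-0.1  0.5 -0.4] j [ 0.1   0.3   1.6  -0.01  1.24 -2.01]
[[-0.360,0.102,3.550],-0.002] dist mm 143
```

>>> step_arm([
  [[-0.1,0.03,0.8],-0.01],
  [[-0.2,0.06,1.6],-0.02],
  [[-0.3,0.09,2.4],-0.02],
  [[-0.36,0.1,3.0],-0.02],
  [[-0.36,0.1,3.4],-0.02],
  [[-0.36,0.1,3.5],-0.02],
  [[-0.36,0.1,3.5],-0.02],
  [[-0.36,0.1,3.5],-0.02],
])

```text
t: 2.65
eef_pos: [0.636, 0.1141, 0.1137]
eef_rot: [-0.866, 3.016, -0.012]
ft_force: [0.4, -0.0, 0.2]
opening: 0.8
```

```bash
python3 go.py 635.2 113.5 28 122
```

```text
t 2.6 pos [636.  114.1 113.7] ya 122.0 tiltz [ 0.0053 -0.0066 -1.    ] open 0.800 F [ 0.4 -0.   0.2] j [ 0.11  0.47  1.67 -0.01  1.   -2.01]
[[0.027,0.016,2.142],0.001] dist mm 86
```

>>> step_arm([
  [[0.02,0.01,0.5],0],
  [[0.03,0.02,1.0],0],
  [[0.03,0.02,1.5],0],
  [[0.03,0.02,1.9],0],
  [[0.03,0.02,2.1],0],
  [[0.03,0.02,2.14],0],
  [[0.03,0.02,2.14],0],
  [[0.03,0.02,2.14],0],
])

```text
t: 3.45
eef_pos: [0.6361, 0.1137, 0.0293]
eef_rot: [-0.866, 3.014, -0.013]
ft_force: [0.6, 0.8, -0.3]
opening: 0.801
```

```bash
python3 go.py 635.2 113.5 28 122; python3 -c "
from h import *
grab('side','s1');grab('scene','c1')
a=load('side0');b=load('s1');c=load('c1')
cv2.imwrite('pics/x1.png',np.hstack([cv2.resize(b['frame'][150:270,200:340],(400,343)),cv2.resize(c['frame'][100:240,290:450],(400,343))])[:,:,::-1])"
```

```text
t 3.5 pos [636.1 113.7  29.3] ya 122.0 tiltz [ 0.0073 -0.0063 -1.    ] open 0.801 F [ 0.6  0.8 -0.3] j [ 0.11  0.59  1.69 -0.01  0.86 -2.01]
[[0.022,0.007,0.031],0.001] dist mm 2
```

View pics/x1.png

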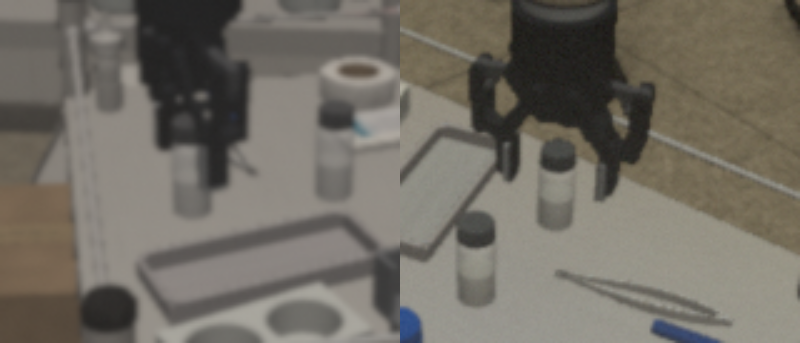

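The fingers straddle vial_1 on both sides (scene crop near (555,185)), so I'm closing.

>>> step_arm([
  [[0.02,0,0.03],0],
  [[0.02,0,0.03],0],
  [[0.02,0,0.03],0],
  [[0.02,0,0.03],0],
  [[0.02,0,0.03],0],
  [[0.02,0,0.03],0],
  [[0.02,0,0.03],0],
  [[0.02,0,0.03],0],
], fingers=0)

```text
t: 4.35
eef_pos: [0.6356, 0.1133, 0.0284]
eef_rot: [-0.865, 3.014, -0.013]
ft_force: [-0.5, -1.4, 3.9]
opening: 0.322
```

```bash
python3 go.py 635.2 113.5 128 122;  python3 -c "
from h import *
grab('side','s2');grab('scene','c2')
b=load('s2');c=load('c2')
cv2.imwrite('pics/x2.png',np.hstack([cv2.resize(b['frame'][150:270,200:340],(400,343)),cv2.resize(c['frame'][100:240,290:450],(400,343))])[:,:,::-1])"
```

```text
t 4.3 pos [635.6 113.3  28.4] ya 122.0 tiltz [ 0.0078 -0.0063 -0.9999] open 0.322 F [-0.5 -1.4  3.9] j [ 0.11  0.59  1.69 -0.01  0.86 -2.01]
[[-0.002,-0.014,-2.490],0.001] dist mm 100
```

View pics/x2.png

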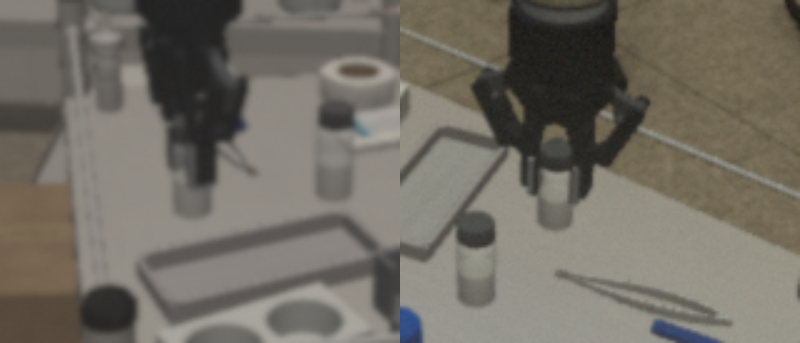

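The vial is gripped on the glass (opening 0.32), so I'm lifting.

>>> step_arm([
  [[0,0,-0.15],0],
  [[0,0,-0.45],0],
  [[0,0,-0.85],0],
  [[0,0,-1.3],0],
  [[0,0,-1.7],0],
  [[0,0,-1.95],0],
  [[0,0,-2.0],0],
  [[0,0,-2.0],0],
])

```text
t: 5.25
eef_pos: [0.6352, 0.1139, 0.1091]
eef_rot: [-0.865, 3.013, -0.013]
ft_force: [0.1, -0.2, -0.3]
opening: 0.323
```

```bash
python3 go.py 593.4 323.3 110 122
```

```text
t 5.2 pos [635.2 113.9 109.1] ya 122.0 tiltz [ 0.0089 -0.0062 -0.9999] open 0.323 F [ 0.1 -0.2 -0.3] j [ 0.11  0.47  1.67 -0.01  0.99 -2.01]
[[-1.892,4.992,-0.063],0.001] dist mm 214
```

>>> step_arm([
  [[-0.05,0.15,-0.05],0],
  [[-0.17,0.45,-0.06],0],
  [[-0.36,0.95,-0.06],0],
  [[-0.61,1.6,-0.06],0],
  [[-0.87,2.3,-0.06],0],
  [[-1.14,3.0,-0.06],0],
  [[-1.36,3.6,-0.06],0],
  [[-1.55,4.1,-0.06],0],
])

```text
t: 6.05
eef_pos: [0.5992, 0.2883, 0.1092]
eef_rot: [-0.868, 3.014, -0.012]
ft_force: [0.3, 0.2, -1.4]
opening: 0.325
```

```bash
python3 go.py 593.4 323.3 100 122
```

```text
t 6.0 pos [599.2 288.3 109.2] ya 122.1 tiltz [ 0.0073 -0.0061 -1.    ] open 0.325 F [ 0.3  0.2 -1.4] j [ 0.39  0.51  1.62 -0.01  1.01 -1.74]
[[-0.342,0.821,0.224],0.002] dist mm 37
```

>>> step_arm([
  [[-0.15,0.4,0],0],
  [[-0.27,0.65,0],0],
  [[-0.32,0.78,0.1],0],
  [[-0.34,0.82,0.2],0],
  [[-0.34,0.82,0.22],0],
  [[-0.34,0.82,0.22],0],
  [[-0.34,0.82,0.22],0],
  [[-0.34,0.82,0.22],0],
])

```text
t: 6.85
eef_pos: [0.5937, 0.3226, 0.1004]
eef_rot: [-0.866, 3.014, -0.012]
ft_force: [-0.5, -0.7, -0.3]
opening: 0.323
```

```bash
python3 go.py 593.4 323.3 34 122;  python3 -c "
from h import *
grab('side','s3');grab('scene','c3')
b=load('s3');c=load('c3')
cv2.imwrite('pics/x3.png',np.hstack([cv2.resize(b['frame'][190:310,230:370],(400,343)),cv2.resize(c['frame'][60:200,200:360],(400,343))])[:,:,::-1])"
```

```text
t 6.8 pos [593.7 322.6 100.4] ya 122.1 tiltz [ 0.0076 -0.0061 -1.    ] open 0.323 F [-0.5 -0.7 -0.3] j [ 0.44  0.54  1.59 -0.01  1.01 -1.69]
[[0.004,0.034,1.659],0.001] dist mm 66
```

View pics/x3.png

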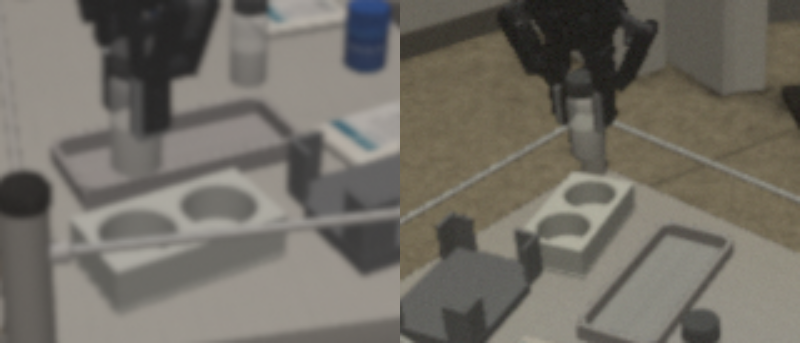

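>>> step_arm([
  [[0,0.03,0.2],0],
  [[0,0.03,0.5],0],
  [[0,0.03,0.8],0],
  [[0,0.03,1.1],0],
  [[0,0.03,1.4],0],
  [[0,0.03,1.6],0],
  [[0,0.03,1.66],0],
  [[0,0.03,1.66],0],
])

```text
t: 7.75
eef_pos: [0.5934, 0.3235, 0.0337]
eef_rot: [-0.867, 3.014, -0.012]
ft_force: [0.1, -0.1, 0.2]
opening: 0.319
```

```bash
python3 go.py 593.4 323.3 33 122
```

```text
t 7.8 pos [593.4 323.5  33.7] ya 122.1 tiltz [ 0.0072 -0.0062 -1.    ] open 0.319 F [ 0.1 -0.1  0.2] j [ 0.44  0.63  1.61 -0.01  0.9  -1.69]
[[0.003,-0.003,0.016],0.002] dist mm 1
```

>>> step_arm([
  [[0,0,0.02],0],
  [[0,0,0.02],0],
  [[0,0,0.02],0],
  [[0,0,0.02],0],
  [[0,0,0.02],0],
  [[0,0,0.02],0],
  [[0,0,0.02],0],
  [[0,0,0.02],0],
], fingers=0.58)

```text
t: 8.55
eef_pos: [0.5935, 0.3235, 0.0329]
eef_rot: [-0.867, 3.014, -0.012]
ft_force: [0.1, 0.1, -0.2]
opening: 0.578
```

>>> step_arm([
  [[0,0,-0.2],0],
  [[0,0,-0.6],0],
  [[0,0,-1.2],0],
  [[0,0,-1.8],0],
  [[0,0,-2.2],0],
  [[0,0,-2.4],0],
  [[0,0,-2.4],0],
  [[0,0,-2.4],0],
])

```text
t: 9.35
eef_pos: [0.5922, 0.3238, 0.1283]
eef_rot: [-0.867, 3.015, -0.013]
ft_force: [0.3, -0.6, 0.0]
opening: 0.578
```

```bash
python3 go.py 531.3 79.7 120 122;  python3 -c "
from h import *
grab('side','s4');grab('scene','c4')
b=load('s4');c=load('c4')
cv2.imwrite('pics/x4.png',np.hstack([cv2.resize(b['frame'][190:310,230:370],(400,343)),cv2.resize(c['frame'][60:200,200:360],(400,343))])[:,:,::-1])"
```

```text
t 9.3 pos [592.2 323.8 128.3] ya 122.1 tiltz [ 0.0062 -0.0066 -1.    ] open 0.578 F [ 0.3 -0.6  0. ] j [ 0.44  0.5   1.58 -0.01  1.05 -1.69]
[[4.532,-4.358,0.237],0.002] dist mm 252
```

View pics/x4.png

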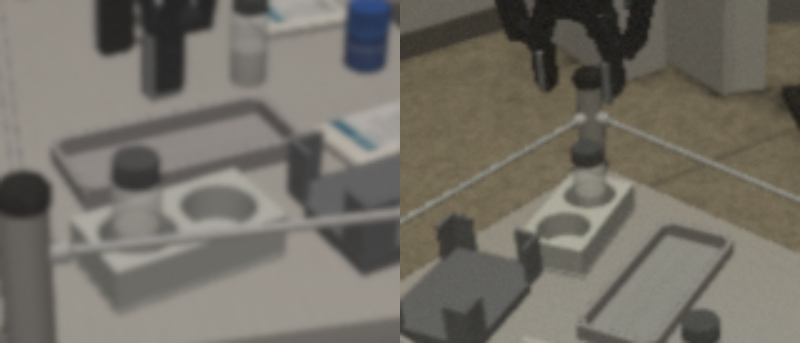

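Vial_1 stands in the far well (side crop near (135,190)). Next is vial_2.

>>> step_arm([
  [[0.4,-0.4,-0.1],0],
  [[1.1,-1.05,-0.1],0],
  [[1.9,-1.85,-0.1],0],
  [[2.7,-2.6,-0.1],0],
  [[3.4,-3.3,-0.1],0],
  [[4.1,-3.95,-0.1],0],
  [[4.45,-4.28,-0.1],0],
  [[4.53,-4.36,-0.1],0],
], fingers=0.8)

```text
t: 10.25
eef_pos: [0.5291, 0.0775, 0.1315]
eef_rot: [0.864, -3.02, 0.013]
ft_force: [0.7, 1.2, -0.3]
opening: 0.797
```

```bash
python3 go.py 531.3 79.7 29 122
```

```text
t 10.2 pos [529.1  77.5 131.5] ya 121.9 tiltz [ 0.0015 -0.0079 -1.    ] open 0.797 F [ 0.7  1.2 -0.3] j [ 0.07  0.26  1.92 -0.01  0.96 -2.05]
[[-0.083,0.037,2.562],-0.001] dist mm 103
```

>>> step_arm([
  [[-0.08,0.04,0.1],0],
  [[-0.08,0.04,0.4],0],
  [[-0.08,0.04,0.9],0],
  [[-0.08,0.04,1.4],0],
  [[-0.08,0.04,1.9],0],
  [[-0.08,0.04,2.3],0],
  [[-0.08,0.04,2.5],0],
  [[-0.08,0.04,2.56],0],
])

```text
t: 11.05
eef_pos: [0.5299, 0.0807, 0.0271]
eef_rot: [0.865, -3.016, 0.011]
ft_force: [0.6, 0.4, 0.1]
opening: 0.799
```

>>> step_arm([
  [[0,0,0],0],
  [[0,0,0],0],
  [[0,0,0],0],
  [[0,0,0],0],
  [[0,0,0],0],
  [[0,0,0],0],
  [[0,0,0],0],
  [[0,0,0],0],
], fingers=0)

```text
t: 11.85
eef_pos: [0.5308, 0.0807, 0.0279]
eef_rot: [0.865, -3.018, 0.012]
ft_force: [0.7, 0.6, 5.1]
opening: 0.327
```

```bash
python3 go.py 531.3 79.7 110 122
```

```text
t 11.8 pos [530.8  80.7  27.9] ya 122.0 tiltz [-1.0e-04 -7.8e-03 -1.0e+00] open 0.327 F [0.7 0.6 5.1] j [ 0.07  0.43  1.96 -0.01  0.76 -2.05]
[[0.011,-0.042,-2.051],0.000] dist mm 82
```

>>> step_arm([
  [[0,0,-0.15],0],
  [[0,0,-0.45],0],
  [[0,0,-0.85],0],
  [[0,0,-1.3],0],
  [[0,0,-1.7],0],
  [[0,0,-1.95],0],
  [[0,0,-2.05],0],
  [[0,0,-2.05],0],
])

```text
t: 12.65
eef_pos: [0.531, 0.0813, 0.1105]
eef_rot: [0.866, -3.019, 0.012]
ft_force: [0.4, 0.0, -0.6]
opening: 0.324
```

```bash
python3 go.py 547.6 294.7 115 122
```

```text
t 12.7 pos [531.   81.3 110.5] ya 122.0 tiltz [ 9.0e-04 -7.8e-03 -1.0e+00] open 0.324 F [ 0.4  0.  -0.6] j [ 0.08  0.29  1.93 -0.01  0.92 -2.05]
[[-3.178,4.303,-0.154],0.000] dist mm 214
```

>>> step_arm([
  [[-0.1,0.14,-0.05],0],
  [[-0.3,0.4,-0.15],0],
  [[-0.63,0.85,-0.15],0],
  [[-1.05,1.4,-0.15],0],
  [[-1.5,2.0,-0.15],0],
  [[-1.95,2.65,-0.15],0],
  [[-2.35,3.2,-0.15],0],
  [[-2.65,3.6,-0.15],0],
])

```text
t: 13.45
eef_pos: [0.544, 0.2626, 0.1146]
eef_rot: [0.868, -3.017, 0.011]
ft_force: [-0.5, -0.4, -1.0]
opening: 0.324
```

```bash
python3 go.py 547.6 294.7 105 122
```

```text
t 13.4 pos [544.  262.6 114.6] ya 122.1 tiltz [ 2.0e-04 -7.4e-03 -1.0e+00] open 0.324 F [-0.5 -0.4 -1. ] j [ 0.38  0.4   1.77 -0.01  0.98 -1.74]
[[-0.504,0.632,0.234],0.002] dist mm 34
```

>>> step_arm([
  [[-0.2,0.25,0],0],
  [[-0.38,0.48,0],0],
  [[-0.47,0.6,0.1],0],
  [[-0.5,0.63,0.2],0],
  [[-0.5,0.63,0.23],0],
  [[-0.5,0.63,0.23],0],
  [[-0.5,0.63,0.23],0],
  [[-0.5,0.63,0.23],0],
])

```text
t: 14.25
eef_pos: [0.5478, 0.294, 0.1054]
eef_rot: [0.867, -3.018, 0.011]
ft_force: [-0.0, -0.2, -1.1]
opening: 0.329
```

```bash
python3 go.py 547.6 294.7 33.5 122;  python3 -c "
from h import *
grab('side','s5');grab('scene','c5')
b=load('s5');c=load('c5')
cv2.imwrite('pics/x5.png',np.hstack([cv2.resize(b['frame'][190:310,230:370],(400,343)),cv2.resize(c['frame'][60:200,200:360],(400,343))])[:,:,::-1])"
```

```text
t 14.2 pos [547.8 294.  105.4] ya 122.0 tiltz [ 5.0e-04 -7.3e-03 -1.0e+00] open 0.329 F [-0.  -0.2 -1.1] j [ 0.43  0.44  1.73 -0.01  0.97 -1.7 ]
[[-0.012,0.028,1.797],0.001] dist mm 72
```

View pics/x5.png

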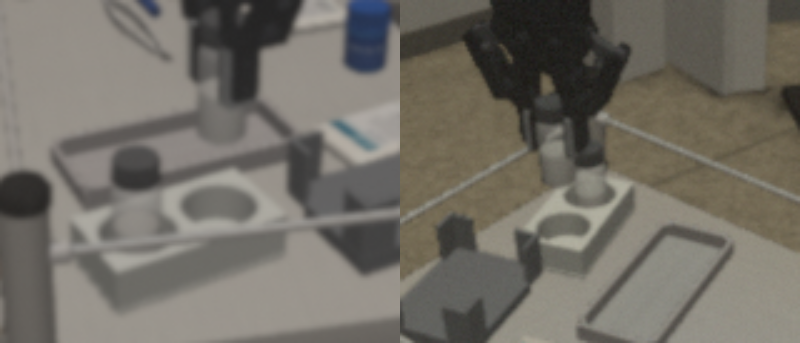

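>>> step_arm([
  [[-0.01,0.03,0.2],0],
  [[-0.01,0.03,0.5],0],
  [[-0.01,0.03,0.85],0],
  [[-0.01,0.03,1.2],0],
  [[-0.01,0.03,1.5],0],
  [[-0.01,0.03,1.7],0],
  [[-0.01,0.03,1.8],0],
  [[-0.01,0.03,1.8],0],
])

```text
t: 15.15
eef_pos: [0.5475, 0.2949, 0.0331]
eef_rot: [0.867, -3.018, 0.011]
ft_force: [-0.3, -0.3, -0.1]
opening: 0.323
```

>>> step_arm([
  [[0,0,0.01],0],
  [[0,0,0.01],0],
  [[0,0,0.01],0],
  [[0,0,0.01],0],
  [[0,0,0.01],0],
  [[0,0,0.01],0],
  [[0,0,0.01],0],
  [[0,0,0.01],0],
], fingers=0.58)

```text
t: 15.95
eef_pos: [0.5475, 0.2949, 0.0327]
eef_rot: [0.867, -3.018, 0.011]
ft_force: [-0.2, -0.3, 0.4]
opening: 0.581
```

>>> step_arm([
  [[0,0,-0.2],0],
  [[0,0,-0.6],0],
  [[0,0,-1.2],0],
  [[0,0,-1.8],0],
  [[0,0,-2.2],0],
  [[0,0,-2.6],0],
  [[0,0,-2.9],0],
  [[0,0,-3.0],0],
])

```text
t: 16.75
eef_pos: [0.5483, 0.2962, 0.1546]
eef_rot: [-0.867, 3.019, -0.011]
ft_force: [0.6, 0.8, -0.4]
opening: 0.58
```

```bash
python3 go.py 437 165.6 110 122.9;  python3 -c "
from h import *
grab('side','s6');grab('scene','c6')
b=load('s6');c=load('c6')
cv2.imwrite('pics/x6.png',np.hstack([cv2.resize(b['frame'][190:310,230:370],(400,343)),cv2.resize(c['frame'][60:200,200:360],(400,343))])[:,:,::-1])"
```

```text
t 16.8 pos [548.3 296.2 154.6] ya 122.1 tiltz [ 0.0025 -0.0063 -1.    ] open 0.580 F [ 0.6  0.8 -0.4] j [ 0.43  0.38  1.7  -0.01  1.06 -1.7 ]
[[4.090,-1.283,1.129],-0.015] dist mm 177
```

View pics/x6.png

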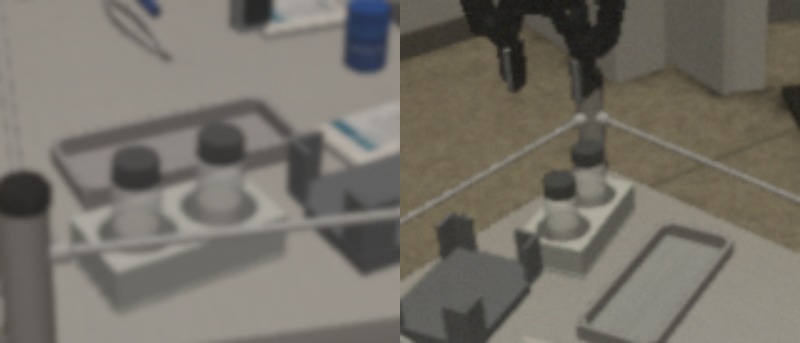

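Both vials stand in their wells (side crop near (135,190) and (220,170)). Before the packs I'll use the earlier depth images to measure how high the finger tips sit at given openings, and how much clearance there is to the holder and rail.

```bash
python3 - <<'E'
from h import *
def an(tag,tcp,ya,exc):
    d=load(tag);P=cloud(d);Q=P[np.isfinite(P[...,2])]*1000-np.array(tcp)
    a=np.radians(ya); yj=np.array([np.cos(a),np.sin(a)]); xt=np.array([-np.sin(a),np.cos(a)])
    u=Q[:,:2]@yj; v=Q[:,:2]@xt; z=Q[:,2]
    for lo in range(-10,130,10):
        m=(z>lo)&(z<lo+10)&(abs(v)<45)&(abs(u)<100)&(abs(u)>exc)&(z+tcp[2]>6)
        if m.sum()>5: print(tag,'z+%d'%lo,m.sum(),'u- %.0f..%.0f'%tuple(np.percentile(u[m&(u<0)],[2,98])) if (m&(u<0)).sum()>3 else '', 'u+ %.0f..%.0f'%tuple(np.percentile(u[m&(u>0)],[2,98])) if (m&(u>0)).sum()>3 else '','v %.0f..%.0f'%tuple(np.percentile(v[m],[2,98])))
    m=(abs(v)<11)&(abs(u)<62)&(abs(u)>exc)&(z+tcp[2]>8)&(z<40); print(tag,'min tip',np.sort(z[m])[:10].round(1))
an('c1',(636.1,113.7,29.3),122,20)
an('s1',(636.1,113.7,29.3),122,20)
an('c2',(635.6,113.3,28.4),122,16)
an('s2',(635.6,113.3,28.4),122,16)
an('s6',(548.3,296.2,154.6),122.1,5)
an('c6',(548.3,296.2,154.6),122.1,5)
# rail front line
for t in ['scene0','w2','side0']:
    d=load(t);P=cloud(d);Q=P[np.isfinite(P[...,2])]*1000
    l=np.array([-.485,-.12]);
    p0=np.array([330,300.]);e=np.array([120,-485.]);e/=np.linalg.norm(e);n=np.array([e[1],-e[0]])
    s=(Q[:,:2]-p0)@e; q=(Q[:,:2]-p0)@n
    m=(s>80)&(s<300)&(abs(q)<25)&(Q[:,2]>50)&(Q[:,2]<80); 
    if m.sum()>10: print(t,m.sum(),np.polyfit(Q[m][:,1],Q[m][:,0],1),np.percentile(Q[m][:,2],[5,50,98]))
E
```

```text
c1 z+-10 13  u+ 66..72 v -39..37
c1 z+0 8  u+ 34..39 v -10..11
c1 z+10 59 u- -47..-36 u+ 34..48 v -10..13
c1 z+20 78 u- -48..-35 u+ 34..48 v -10..12
c1 z+30 91 u- -99..-34 u+ 34..48 v -45..14
c1 z+40 70 u- -50..-34 u+ 34..52 v -9..13
c1 z+50 164 u- -65..-33 u+ 34..64 v -8..15
c1 z+60 196 u- -65..-27 u+ 30..66 v -9..16
c1 z+70 200 u- -66..-23 u+ 23..66 v -14..19
c1 z+80 151 u- -67..-21 u+ 20..68 v -10..19
c1 z+90 178 u- -67..-21 u+ 21..68 v -2..20
c1 z+100 271 u- -67..-20 u+ 21..68 v -9..15
c1 z+110 222 u- -66..-22 u+ 22..66 v -9..13
c1 z+120 37 u- -37..-23 u+ 22..38 v 0..28
c1 min tip [ 7.4  7.6  8.1  8.9  9.   9.7 10.2 11.  11.1 11.3]
s1 z+-10 15  u+ 68..75 v -39..43
s1 z+0 16 u- -37..-35 u+ 39..42 v -8..7
s1 z+10 63 u- -39..-33 u+ 35..48 v -11..7
s1 z+20 73 u- -42..-33 u+ 36..50 v -11..6
s1 z+30 92 u- -55..-32 u+ 37..50 v -11..8
s1 z+40 79 u- -42..-33 u+ 37..50 v -12..9
s1 z+50 121 u- -59..-32 u+ 35..67 v -14..11
s1 z+60 135 u- -62..-25 u+ 30..68 v -14..12
s1 z+70 148 u- -67..-22 u+ 23..68 v -17..12
s1 z+80 149 u- -66..-20 u+ 21..69 v -17..10
s1 z+90 146 u- -65..-22 u+ 22..69 v -18
[... 2238 characters left out ...]
0 105 u- -54..-27 u+ 25..50 v -9..15
c6 z+50 252 u- -57..-26 u+ 22..57 v -10..15
c6 z+60 217 u- -59..-20 u+ 18..59 v -12..18
c6 z+70 270 u- -62..-7 u+ 7..61 v -15..18
c6 z+80 240 u- -64..-7 u+ 6..63 v -10..19
c6 z+90 309 u- -66..-10 u+ 7..65 v -5..21
c6 z+100 399 u- -67..-8 u+ 6..64 v -9..20
c6 z+110 179 u- -42..-7 u+ 6..38 v -6..13
c6 z+120 95 u- -38..-6 u+ 6..25 v -7..35
c6 min tip [-146.4 -145.5 -145.3 -144.4 -144.1 -143.8 -143.7 -143.3 -142.7 -142.6]
scene0 450 [-2.39374948e-01  4.04780130e+02] [60.31416711 64.06204764 68.32171099]
w2 290 [-2.5802742e-01  4.1063292e+02] [61.79680818 64.27744003 66.27100819]
side0 224 [-2.57139464e-01  4.09722052e+02] [60.49787898 64.41657795 68.25144673]
```

Opening 0.8 puts the tips 7.5 mm behind the TCP. The knuckles are ±66 mm wide from 47 mm above the TCP, so I'll grip pack A 18 mm towards its −x end to miss the holder post.

```bash
python3 go.py 421.9 155.8 120 122.9
```

```text
t 16.9 pos [547.7 295.9 153.2] ya 122.1 tiltz [ 8.0e-04 -7.1e-03 -1.0e+00] open 0.581 F [-0.1 -0.3 -0.1] j [ 0.43  0.39  1.7  -0.01  1.06 -1.7 ]
[[4.521,-1.294,0.853],-0.015] dist mm 191
```

>>> step_arm([
  [[0.4,-0.12,0],0],
  [[1.1,-0.32,0],0],
  [[1.9,-0.55,0.1],-0.015],
  [[2.8,-0.8,0.3],-0.015],
  [[3.6,-1.03,0.5],-0.015],
  [[4.2,-1.2,0.7],-0.015],
  [[4.52,-1.29,0.85],-0.015],
  [[4.52,-1.29,0.85],-0.015],
], fingers=0.8)

```text
t: 17.65
eef_pos: [0.4193, 0.1547, 0.1183]
eef_rot: [0.887, -3.008, 0.011]
ft_force: [-0.6, 0.7, 0.7]
opening: 0.804
```

```bash
python3 go.py 421.9 155.8 40 122.9
```

```text
t 17.6 pos [419.3 154.7 118.3] ya 122.8 tiltz [-0.0036 -0.0082 -1.    ] open 0.804 F [-0.6  0.7  0.7] j [ 0.26  0.12  2.12 -0.01  0.9  -1.88]
[[-0.083,-0.003,1.958],-0.001] dist mm 78
```

>>> step_arm([
  [[-0.08,0,0.2],0],
  [[-0.08,0,0.5],0],
  [[-0.08,0,0.9],0],
  [[-0.08,0,1.3],0],
  [[-0.08,0,1.7],0],
  [[-0.08,0,1.9],0],
  [[-0.08,0,1.95],0],
  [[-0.08,0,1.95],0],
])

```text
t: 18.45
eef_pos: [0.4219, 0.1561, 0.04]
eef_rot: [0.887, -3.007, 0.011]
ft_force: [-0.2, -0.4, 0.6]
opening: 0.799
```

```bash
python3 go.py 421.9 155.8 0 122.9; python3 -c "
from h import *
grab('side','s7');grab('scene','c7')
b=load('s7');c=load('c7')
cv2.imwrite('pics/x7.png',np.hstack([cv2.resize(b['frame'][190:310,300:440],(400,343)),cv2.resize(c['frame'][120:260,180:340],(400,343))])[:,:,::-1])"
```

```text
t 18.4 pos [421.9 156.1  40. ] ya 122.9 tiltz [-0.0041 -0.0083 -1.    ] open 0.799 F [-0.2 -0.4  0.6] j [ 0.26  0.28  2.15 -0.01  0.72 -1.87]
[[-0.003,-0.001,0.999],-0.000] dist mm 40
```

View pics/x7.png

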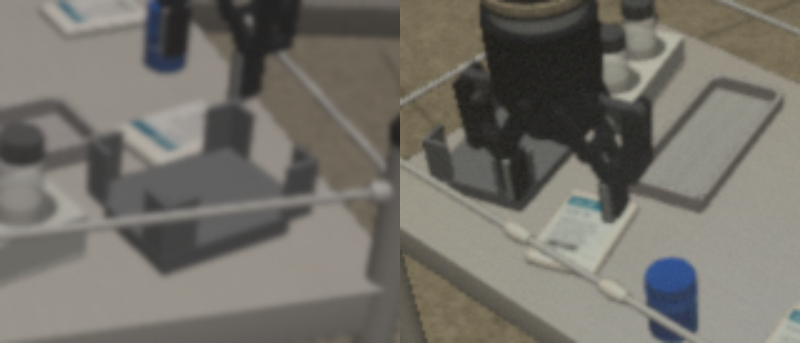

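>>> step_arm([
  [[0,0,0.1],0],
  [[0,0,0.2],0],
  [[0,0,0.3],0],
  [[0,0,0.4],0],
  [[0,0,0.5],0],
  [[0,0,0.6],0],
  [[0,0,0.65],0],
  [[0,0,0.65],0],
])

```text
t: 19.35
eef_pos: [0.422, 0.1558, 0.0143]
eef_rot: [0.887, -3.008, 0.011]
ft_force: [1.1, 0.1, 0.4]
opening: 0.801
```

```bash
python3 go.py 421.9 155.8 0 122.9; python3 -c "
from h import *
grab('side','s8');grab('scene','c8')
b=load('s8');c=load('c8')
cv2.imwrite('pics/x8.png',np.hstack([cv2.resize(b['frame'][190:310,300:440],(400,343)),cv2.resize(c['frame'][120:260,180:340],(400,343))])[:,:,::-1])"
```

```text
t 19.4 pos [422.  155.8  14.3] ya 122.9 tiltz [-0.0033 -0.0081 -1.    ] open 0.801 F [1.1 0.1 0.4] j [ 0.26  0.33  2.15 -0.01  0.66 -1.87]
[[0.001,0.003,0.358],-0.001] dist mm 14
```

View pics/x8.png

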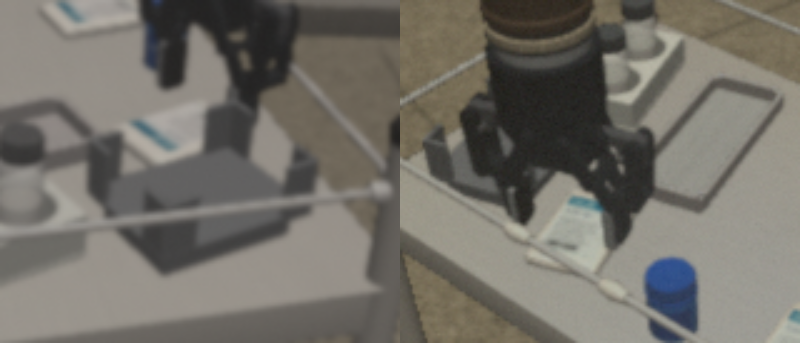

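>>> step_arm([
  [[0,0,0.05],0],
  [[0,0,0.1],0],
  [[0,0,0.15],0],
  [[0,0,0.2],0],
  [[0,0,0.25],0],
  [[0,0,0.3],0],
  [[0,0,0.35],0],
  [[0,0,0.37],0],
])

```text
t: 20.25
eef_pos: [0.4223, 0.1558, -0.0003]
eef_rot: [0.887, -3.009, 0.011]
ft_force: [-0.0, -0.0, -0.2]
opening: 0.8
```

```bash
python3 go.py 421.9 155.8 0 122.9; python3 -c "
from h import *
grab('side','s9');grab('scene','c9')
b=load('s9');c=load('c9')
cv2.imwrite('pics/x9.png',np.hstack([cv2.resize(b['frame'][190:310,300:440],(400,343)),cv2.resize(c['frame'][120:260,180:340],(400,343))])[:,:,::-1])"
```

```text
t 20.2 pos [ 4.223e+02  1.558e+02 -3.000e-01] ya 122.9 tiltz [-0.0029 -0.008  -1.    ] open 0.800 F [-0.  -0.  -0.2] j [ 0.26  0.36  2.15 -0.01  0.63 -1.87]
[[0.007,0.005,-0.008],-0.001] dist mm 0
```

View pics/x9.png

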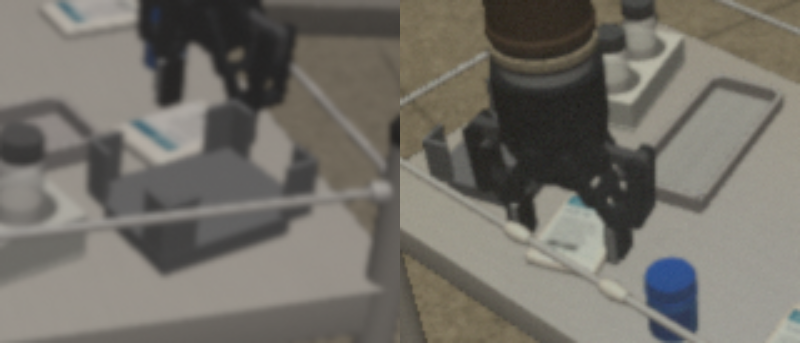

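No contact forces, so I'm closing and lifting a little.

>>> step_arm([
  [[0,0,0],0],
  [[0,0,0],0],
  [[0,0,0],0],
  [[0,0,0],0],
  [[0,0,0],0],
  [[0,0,0],0],
  [[0,0,0],0],
  [[0,0,0],0],
], fingers=0)

```text
t: 21.15
eef_pos: [0.4226, 0.1559, 0.0004]
eef_rot: [0.887, -3.009, 0.011]
ft_force: [-2.1, -0.7, 4.5]
opening: 0.664
```

>>> step_arm([
  [[0,0,-0.1],0],
  [[0,0,-0.3],0],
  [[0,0,-0.6],0],
  [[0,0,-1.0],0],
  [[0,0,-1.4],0],
  [[0,0,-1.75],0],
  [[0,0,-1.95],0],
  [[0,0,-2.0],0],
])

```text
t: 21.95
eef_pos: [0.4239, 0.1568, 0.0819]
eef_rot: [0.888, -3.012, 0.011]
ft_force: [-0.6, 0.2, 0.1]
opening: 0.668
```

```bash
python3 go.py 421.9 155.8 110 122.9; python3 -c "
from h import *
grab('side','s10');grab('scene','c10')
b=load('s10');c=load('c10')
cv2.imwrite('pics/x10.png',np.hstack([cv2.resize(b['frame'][190:310,300:440],(400,343)),cv2.resize(c['frame'][120:260,180:340],(400,343))])[:,:,::-1])"
```

```text
t 21.9 pos [423.9 156.8  81.9] ya 122.9 tiltz [ 6.0e-04 -7.1e-03 -1.0e+00] open 0.668 F [-0.6  0.2  0.1] j [ 0.26  0.19  2.13 -0.01  0.82 -1.87]
[[0.058,0.001,-0.702],-0.001] dist mm 28
```

View pics/x10.png

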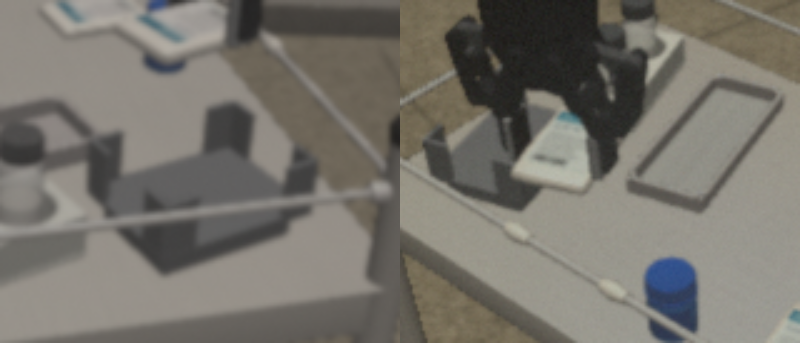

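```bash
python3 go.py 426.1 264.1 105 119
```

```text
t 22.1 pos [422.9 156.6  80.7] ya 122.9 tiltz [-0.0017 -0.0077 -1.    ] open 0.663 F [ 0.3  0.6 -0.2] j [ 0.26  0.2   2.13 -0.01  0.81 -1.87]
[[-1.521,2.211,-0.627],0.067] dist mm 110
```

>>> step_arm([
  [[0,0,-0.3],0],
  [[-0.1,0.15,-0.55],0.01],
  [[-0.35,0.5,-0.62],0.02],
  [[-0.65,0.95,-0.63],0.03],
  [[-1.0,1.45,-0.63],0.045],
  [[-1.3,1.9,-0.63],0.06],
  [[-1.48,2.15,-0.63],0.067],
  [[-1.52,2.21,-0.63],0.067],
])

```text
t: 22.85
eef_pos: [0.4264, 0.2655, 0.1056]
eef_rot: [0.789, -3.038, 0.011]
ft_force: [0.1, 0.1, -0.1]
opening: 0.658
```

```bash
python3 go.py 426.1 264.1 105 119; python3 -c "
from h import *
grab('side','s11');grab('scene','c11');grab('wrist','w11')
b=load('s11');c=load('c11');w=load('w11')
cv2.imwrite('pics/x11.png',np.hstack([cv2.resize(b['frame'][190:310,300:440],(400,343)),cv2.resize(c['frame'][120:260,180:340],(400,343))])[:,:,::-1])
cv2.imwrite('pics/w11.png',w['frame'][:,:,::-1])"
```

```text
t 22.9 pos [426.4 265.5 105.6] ya 119.1 tiltz [-8.0e-04 -7.2e-03 -1.0e+00] open 0.658 F [ 0.1  0.1 -0.1] j [ 0.47  0.24  2.01 -0.01  0.9  -1.6 ]
[[0.024,-0.026,0.015],0.002] dist mm 2
```

View pics/x11.png

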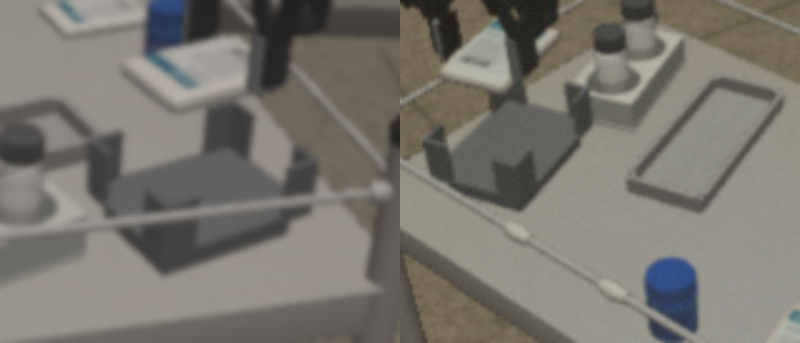

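View pics/w11.png

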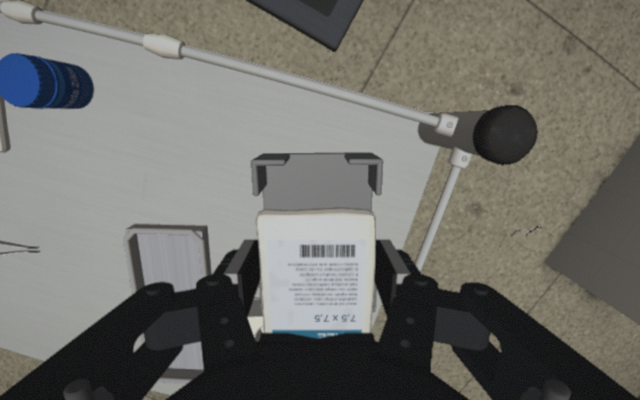

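The pack is held flat and squarely. Measuring it in the hand before lowering.

```bash
cat > inhand.py <<'E'
from h import *
import sys
def f(tag,z0,z1,cx,cy,rad=75):
    d=load(tag);P=cloud(d);F=d['frame'].astype(int)
    m=np.isfinite(P[...,2])&(P[...,2]>z0/1e3)&(P[...,2]<z1/1e3)&(np.hypot(P[...,0]-cx/1e3,P[...,1]-cy/1e3)<rad/1e3)&(F.max(2)>95)
    p=P[m]*1e3
    if len(p)<30: print(tag,len(p));return
    (a,b),(w,h),an=cv2.minAreaRect(p[:,:2].astype(np.float32))
    if w<h: an+=90;w,h=h,w
    c=np.linalg.lstsq(np.c_[p[:,:2]-p[:,:2].mean(0),np.ones(len(p))],p[:,2],rcond=None)[0]
    print(tag,len(p),'c %.1f %.1f %.1fx%.1f ax %.1f'%(a,b,w,h,(an+90)%180-90),'z %.1f grad'%c[2],c[:2].round(3))
z0,z1,cx,cy=map(float,sys.argv[1:5])
for t in sys.argv[5:]: f(t,z0,z1,cx,cy)
E
python3 inhand.py 100 130 440 272 w11 c11 s11
```

```text
w11 14206 c 434.9 265.6 76.9x69.2 ax -60.5 z 117.0 grad [0.031 0.021]
c11 588 c 437.5 269.8 84.9x78.3 ax 40.9 z 114.9 grad [0.013 0.029]
s11 875 c 442.0 275.4 84.4x67.7 ax 29.1 z 116.1 grad [-0.012 -0.074]
```

>>> step_arm([
  [[0.02,-0.03,0.1],0],
  [[0.02,-0.03,0.4],0],
  [[0.02,-0.03,0.75],0],
  [[0.02,-0.03,1.05],0],
  [[0.02,-0.03,1.2],0],
  [[0.02,-0.03,1.2],0],
  [[0.02,-0.03,1.2],0],
  [[0.02,-0.03,1.2],0],
])

```text
t: 23.8
eef_pos: [0.4261, 0.2621, 0.0574]
eef_rot: [0.787, -3.038, 0.012]
ft_force: [0.9, 0.7, -0.2]
opening: 0.661
```

```bash
python3 go.py 426.1 264.1 27 119; python3 -c "
from h import *
grab('side','s12');grab('scene','c12')
b=load('s12');c=load('c12')
cv2.imwrite('pics/x12.png',np.hstack([cv2.resize(b['frame'][190:310,300:440],(400,343)),cv2.resize(c['frame'][120:260,180:340],(400,343))])[:,:,::-1])"
```

```text
t 23.8 pos [426.1 262.1  57.4] ya 119.1 tiltz [-0.0013 -0.0079 -1.    ] open 0.661 F [ 0.9  0.7 -0.2] j [ 0.47  0.32  2.03 -0.01  0.79 -1.6 ]
[[-0.029,0.049,0.760],0.001] dist mm 31
```

View pics/x12.png

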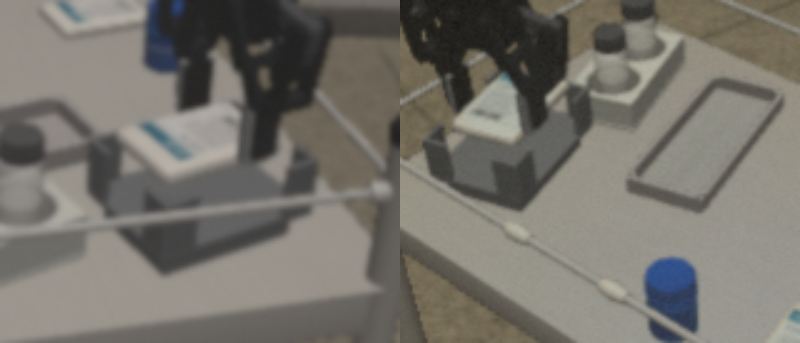

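>>> step_arm([
  [[-0.03,0.05,0],0],
  [[-0.03,0.05,0.05],0],
  [[-0.03,0.05,0.2],0],
  [[-0.03,0.05,0.35],0],
  [[-0.03,0.05,0.5],0],
  [[-0.03,0.05,0.65],0],
  [[-0.03,0.05,0.75],0],
  [[-0.03,0.05,0.76],0],
])

```text
t: 24.7
eef_pos: [0.4255, 0.2638, 0.0263]
eef_rot: [0.787, -3.037, 0.012]
ft_force: [-0.3, 0.5, -0.4]
opening: 0.665
```

```bash
python3 go.py 426.1 264.1 26 119; python3 -c "
from h import *
grab('side','s13');grab('scene','c13');grab('wrist','w13')
b=load('s13');c=load('c13');w=load('w13')
cv2.imwrite('pics/x13.png',np.hstack([cv2.resize(b['frame'][190:310,300:440],(400,343)),cv2.resize(w['frame'],(400,343))])[:,:,::-1])"
```

```text
t 24.7 pos [425.5 263.8  26.3] ya 119.1 tiltz [-0.0026 -0.0086 -1.    ] open 0.665 F [-0.3  0.5 -0.4] j [ 0.47  0.38  2.04 -0.01  0.73 -1.6 ]
[[-0.016,-0.001,0.007],0.001] dist mm 1
```

View pics/x13.png

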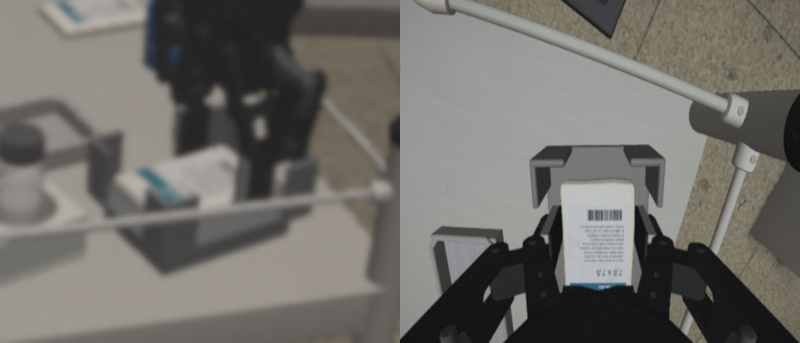

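>>> step_arm([
  [[0,0,0],0],
  [[0,0,0],0],
  [[0,0,0],0],
  [[0,0,0],0],
  [[0,0,0],0],
  [[0,0,0],0],
  [[0,0,0],0],
  [[0,0,0],0],
], fingers=0.8)

```text
t: 25.65
eef_pos: [0.4263, 0.2643, 0.0272]
eef_rot: [0.787, -3.038, 0.011]
ft_force: [0.9, -0.4, 0.0]
opening: 0.8
```

>>> step_arm([
  [[0,0,-0.2],0],
  [[0,0,-0.6],0],
  [[0,0,-1.2],0],
  [[0,0,-1.8],0],
  [[0,0,-2.4],0],
  [[0,0,-2.9],0],
  [[0,0,-3.2],0],
  [[0,0,-3.2],0],
])

```text
t: 26.45
eef_pos: [0.4279, 0.266, 0.1575]
eef_rot: [-0.788, 3.039, -0.01]
ft_force: [0.4, -0.0, -0.8]
opening: 0.797
```

```bash
python3 go.py 490.5 -31.7 150 114.4; python3 -c "
from h import *
grab('side','s14');grab('scene','c14');grab('wrist','w14')
b=load('s14');c=load('c14');w=load('w14')
cv2.imwrite('pics/x14.png',np.hstack([cv2.resize(b['frame'][190:310,300:440],(400,343)),cv2.resize(w['frame'],(400,343))])[:,:,::-1])"
python3 inhand.py 31 42 440 272 w14 c14 s14; python3 inhand.py 8 16 490 -32 w14 c14 s14
```

```text
t 26.4 pos [427.9 266.  157.5] ya 119.1 tiltz [ 0.0033 -0.0055 -1.    ] open 0.797 F [ 0.4 -0.  -0.8] j [ 0.47  0.16  1.98 -0.01  1.   -1.6 ]
[[2.247,-7.265,0.234],0.081] dist mm 304
w14 5492 c 437.3 270.5 110.4x83.2 ax 29.6 z 36.6 grad [0.005 0.006]
c14 684 c 444.5 273.9 97.0x62.7 ax 19.1 z 35.9 grad [-0.004  0.013]
s14 735 c 437.6 270.5 113.1x85.6 ax 28.9 z 36.3 grad [-0.    -0.014]
w14 4022 c 489.8 -30.5 84.8x56.3 ax 23.5 z 12.0 grad [ 0.018 -0.029]
c14 1136 c 498.6 -50.3 95.4x84.3 ax -64.1 z 11.7 grad [-0.004  0.007]
s14 414 c 500.3 -50.6 102.2x85.4 ax -65.8 z 12.1 grad [-0.001 -0.009]
```

View pics/x14.png

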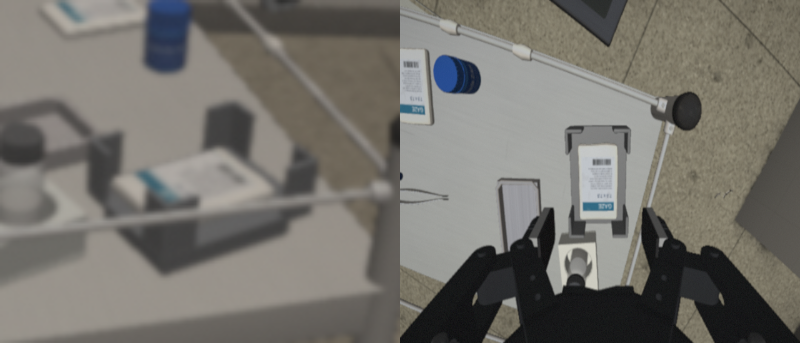

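>>> step_arm([
  [[0.15,-0.6,0],0],
  [[0.4,-1.5,0],0.02],
  [[0.7,-2.5,0],0.04],
  [[1.0,-3.6,0.1],0.06],
  [[1.3,-4.8,0.2],0.083],
  [[1.6,-5.9,0.3],0.083],
  [[1.85,-6.8,0.4],0.083],
  [[1.98,-7.27,0.41],0.083],
], fingers=0.79)

```text
t: 27.4
eef_pos: [0.4965, -0.0308, 0.1382]
eef_rot: [0.655, -3.065, 0.011]
ft_force: [0.4, 0.6, -0.8]
opening: 0.786
```

```bash
python3 go.py 497.6 -27.9 45 114.3;python3 -c "
from h import *
grab('wrist','w15')"; TH=135 python3 inhand.py 8 16 490 -32 w15
```

```text
t 27.4 pos [496.5 -30.8 138.2] ya 114.1 tiltz [-0.0061 -0.0088 -0.9999] open 0.786 F [ 0.4  0.6 -0.8] j [-0.14  0.18  2.   -0.01  0.96 -2.13]
[[-0.075,0.067,2.329],-0.003] dist mm 93
w15 5082 c 490.5 -33.0 84.6x57.7 ax 24.3 z 12.2 grad [0.009 0.001]
```

View pics/w15.png

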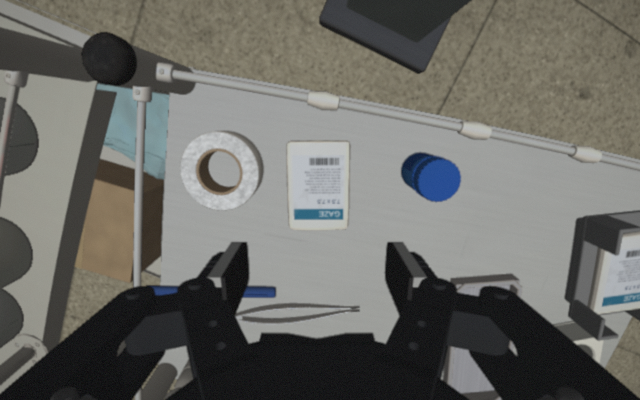

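```bash
python3 go.py 496.9 -29.6 45 114.3
```

```text
t 27.4 pos [497.5 -32.4 138.5] ya 114.1 tiltz [-0.0046 -0.0105 -0.9999] open 0.788 F [ 0.7 -1.5 -0.7] j [-0.15  0.18  2.   -0.01  0.96 -2.13]
[[-0.034,0.087,2.338],-0.003] dist mm 94
```

>>> step_arm([
  [[-0.03,0.09,0.1],0],
  [[-0.03,0.09,0.4],0],
  [[-0.03,0.09,0.9],0],
  [[-0.03,0.09,1.4],0],
  [[-0.03,0.09,1.9],0],
  [[-0.03,0.09,2.2],0],
  [[-0.03,0.09,2.34],0],
  [[-0.03,0.09,2.34],0],
])

```text
t: 28.25
eef_pos: [0.4957, -0.0288, 0.0438]
eef_rot: [0.656, -3.063, 0.013]
ft_force: [-0.2, -0.2, 0.0]
opening: 0.787
```

```bash
python3 go.py 496.9 -29.6 -1 114.3;python3 -c "
from h import *
c=grab('scene','c16')
grab('wrist','w16')
cv2.imwrite('pics/x16.png',cv2.resize(c['frame'][180:320,260:420],(700,600))[:,:,::-1])"
```

```text
t 28.2 pos [495.7 -28.8  43.8] ya 114.2 tiltz [-0.007  -0.0101 -0.9999] open 0.787 F [-0.2 -0.2  0. ] j [-0.14  0.34  2.04 -0.02  0.76 -2.12]
[[-0.032,-0.024,1.121],-0.002] dist mm 45
```

View pics/x16.png

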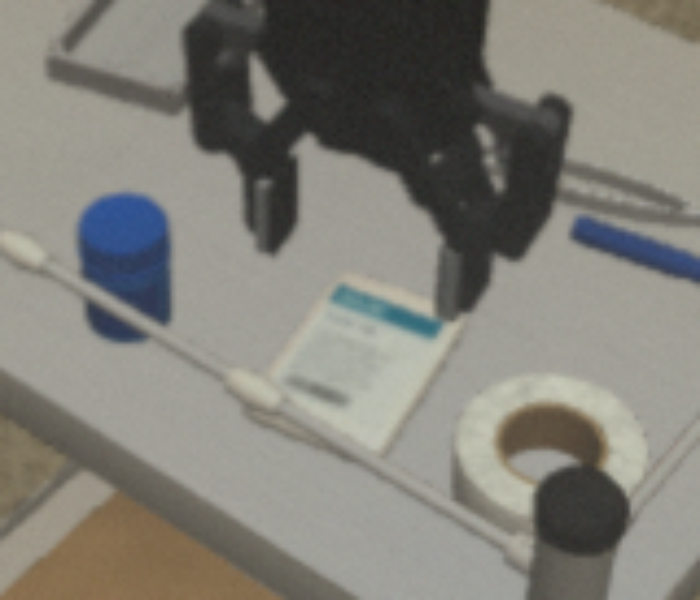

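>>> step_arm([
  [[-0.03,-0.02,0.15],0],
  [[-0.03,-0.02,0.35],0],
  [[-0.03,-0.02,0.55],0],
  [[-0.03,-0.02,0.75],0],
  [[-0.03,-0.02,0.9],0],
  [[-0.03,-0.02,1.03],0],
  [[-0.03,-0.02,1.1],0],
  [[-0.03,-0.02,1.12],0],
])

```text
t: 29.15
eef_pos: [0.4981, -0.03, 0.0]
eef_rot: [0.656, -3.066, 0.015]
ft_force: [0.2, 0.4, -1.2]
opening: 0.787
```

```bash
python3 go.py 496.9 -29.6 -1 114.3;python3 -c "
from h import *
c=grab('scene','c17')
cv2.imwrite('pics/x17.png',cv2.resize(c['frame'][180:320,260:420],(700,600))[:,:,::-1])"
```

```text
t 29.1 pos [498.1 -30.    0. ] ya 114.2 tiltz [-0.0046 -0.0105 -0.9999] open 0.787 F [ 0.2  0.4 -1.2] j [-0.14  0.43  2.04 -0.02  0.67 -2.12]
[[0.024,0.021,0.026],-0.003] dist mm 2
```

View pics/x17.png

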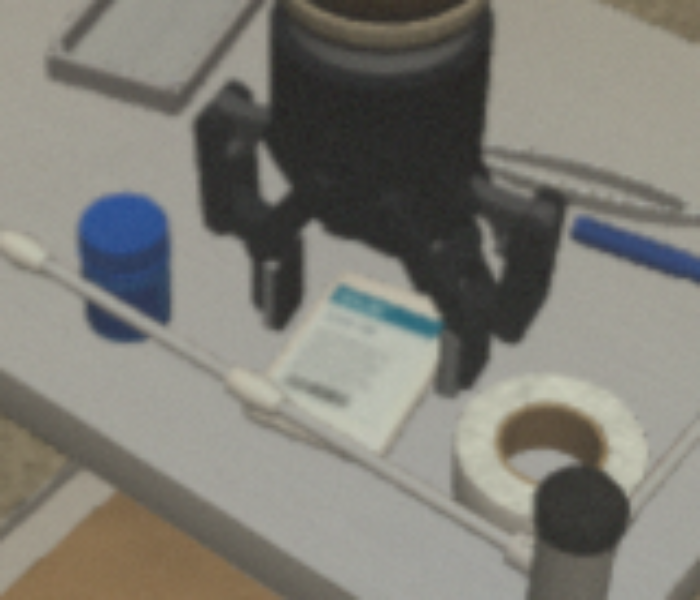

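>>> step_arm([
  [[0,0,0.02],0],
  [[0,0,0.02],0],
  [[0,0,0.02],0],
  [[0,0,0.02],0],
  [[0,0,0.02],0],
  [[0,0,0.02],0],
  [[0,0,0.02],0],
  [[0,0,0.02],0],
], fingers=0)

```text
t: 30.0
eef_pos: [0.4988, -0.03, 0.0004]
eef_rot: [0.656, -3.067, 0.015]
ft_force: [-2.1, 0.4, 5.1]
opening: 0.667
```

>>> step_arm([
  [[0,0,-0.1],0],
  [[0,0,-0.4],0],
  [[0,0,-0.8],0],
  [[0,0,-1.3],0],
  [[0,0,-1.8],0],
  [[0,0,-2.3],0],
  [[0,0,-2.7],0],
  [[0,0,-2.9],0],
])

```text
t: 30.8
eef_pos: [0.5007, -0.029, 0.119]
eef_rot: [0.657, -3.07, 0.017]
ft_force: [1.0, -0.2, -0.4]
opening: 0.664
```

```bash
python3 go.py 447.4 276.3 125 119.6;python3 -c "
from h import *
c=grab('scene','c18');s=grab('side','s18');grab('wrist','w18')
cv2.imwrite('pics/x18.png',cv2.resize(c['frame'][140:280,260:420],(700,600))[:,:,::-1])"; python3 inhand.py 112 140 500 -30 c18 s18 w18
```

```text
t 30.8 pos [500.7 -29.  119. ] ya 114.1 tiltz [ 6.000e-04 -1.120e-02 -9.999e-01] open 0.664 F [ 1.  -0.2 -0.4] j [-0.14  0.22  2.01 -0.01  0.92 -2.12]
[[-1.906,7.507,-0.236],-0.095] dist mm 310
c18 1444 c 489.4 -29.3 85.3x73.9 ax 25.0 z 129.4 grad [0.044 0.022]
s18 308 c 491.5 -26.7 85.0x68.6 ax 25.1 z 129.2 grad [ 0.034 -0.092]
w18 19513 c 492.3 -32.2 84.9x84.0 ax 24.2 z 129.9 grad [0.021 0.003]
```

View pics/x18.png

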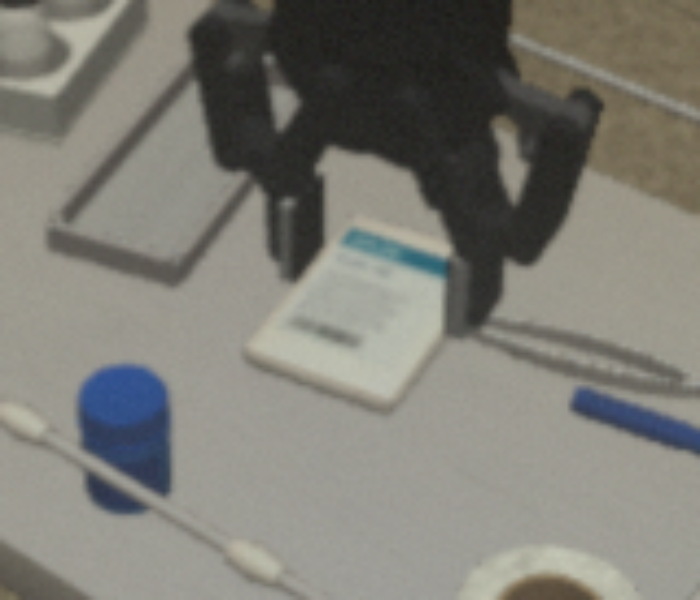

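```bash
python3 go.py 448.8 277.1 125 119.6
```

```text
t 30.9 pos [499.6 -28.9 117.1] ya 114.1 tiltz [-0.002  -0.0109 -0.9999] open 0.665 F [-0.7  0.2 -0.3] j [-0.14  0.22  2.01 -0.01  0.91 -2.12]
[[-1.969,7.497,-0.278],-0.095] dist mm 310
```

>>> step_arm([
  [[-0.08,0.3,-0.28],0],
  [[-0.24,0.9,-0.28],-0.01],
  [[-0.45,1.7,-0.28],-0.02],
  [[-0.7,2.65,-0.28],-0.035],
  [[-0.95,3.6,-0.28],-0.05],
  [[-1.2,4.55,-0.28],-0.065],
  [[-1.42,5.4,-0.28],-0.08],
  [[-1.6,6.1,-0.28],-0.095],
])

```text
t: 31.75
eef_pos: [0.4566, 0.2225, 0.1254]
eef_rot: [0.803, -3.031, 0.015]
ft_force: [0.2, 1.2, -0.5]
opening: 0.663
```

```bash
python3 go.py 448.8 277.1 115 119.6
```

```text
t 31.8 pos [456.6 222.5 125.4] ya 119.7 tiltz [-0.0035 -0.0109 -0.9999] open 0.663 F [ 0.2  1.2 -0.5] j [ 0.37  0.22  1.98 -0.01  0.94 -1.71]
[[-0.510,1.285,0.245],0.002] dist mm 56
```

>>> step_arm([
  [[-0.2,0.5,0],0],
  [[-0.35,0.9,0],0],
  [[-0.45,1.15,0.05],0],
  [[-0.5,1.27,0.1],0],
  [[-0.51,1.29,0.2],0],
  [[-0.51,1.29,0.24],0],
  [[-0.51,1.29,0.24],0],
  [[-0.51,1.29,0.24],0],
])

```text
t: 32.55
eef_pos: [0.4488, 0.2765, 0.115]
eef_rot: [0.802, -3.031, 0.015]
ft_force: [0.6, -0.3, -0.2]
opening: 0.666
```

```bash
python3 go.py 448.8 277.1 65 119.6;python3 -c "
from h import *
c=grab('scene','c19');s=grab('side','s19');w=grab('wrist','w19')
cv2.imwrite('pics/x19.png',np.hstack([cv2.resize(s['frame'][190:310,300:440],(400,343)),cv2.resize(w['frame'],(400,343))])[:,:,::-1])"; TH=135 python3 inhand.py 112 132 441 273 c19 s19 w19
```

```text
t 32.5 pos [448.8 276.5 115. ] ya 119.6 tiltz [-0.0039 -0.0112 -0.9999] open 0.666 F [ 0.6 -0.3 -0.2] j [ 0.47  0.27  1.94 -0.01  0.93 -1.61]
[[-0.018,0.022,1.251],0.001] dist mm 50
c19 596 c 440.9 270.9 86.6x57.7 ax 31.1 z 125.0 grad [ 0.036 -0.008]
s19 475 c 441.0 273.1 84.3x56.3 ax 29.7 z 126.3 grad [ 0.014 -0.048]
w19 17787 c 441.3 272.3 84.7x58.6 ax 29.4 z 127.0 grad [0.014 0.005]
```

View pics/x19.png

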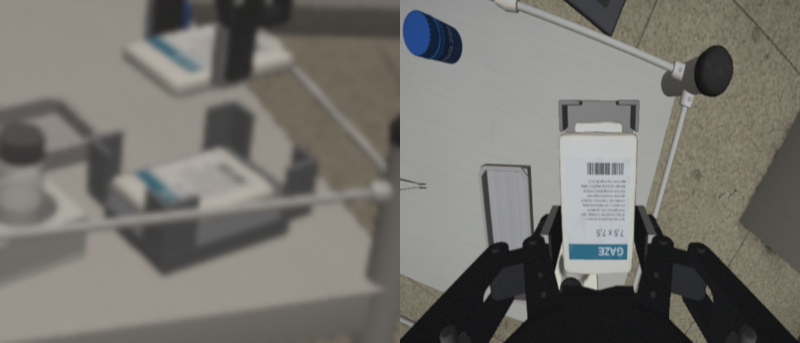

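>>> step_arm([
  [[-0.02,0.02,0.1],0],
  [[-0.02,0.02,0.35],0],
  [[-0.02,0.02,0.65],0],
  [[-0.02,0.02,0.95],0],
  [[-0.02,0.02,1.2],0],
  [[-0.02,0.02,1.25],0],
  [[-0.02,0.02,1.25],0],
  [[-0.02,0.02,1.25],0],
])

```text
t: 33.5
eef_pos: [0.4494, 0.2776, 0.0655]
eef_rot: [0.803, -3.032, 0.015]
ft_force: [-0.2, -0.1, 0.4]
opening: 0.665
```

```bash
python3 go.py 448.8 277.3 38.5 119.6
```

```text
t 33.5 pos [449.4 277.6  65.5] ya 119.7 tiltz [-0.0028 -0.0106 -0.9999] open 0.665 F [-0.2 -0.1  0.4] j [ 0.48  0.35  1.96 -0.01  0.83 -1.61]
[[0.013,0.006,0.675],0.001] dist mm 27
```

>>> step_arm([
  [[0.01,0,0.1],0],
  [[0.01,0,0.2],0],
  [[0.01,0,0.35],0],
  [[0.01,0,0.5],0],
  [[0.01,0,0.6],0],
  [[0.01,0,0.67],0],
  [[0.01,0,0.68],0],
  [[0.01,0,0.68],0],
])

```text
t: 34.3
eef_pos: [0.449, 0.2771, 0.0382]
eef_rot: [0.803, -3.032, 0.015]
ft_force: [-0.8, -0.4, 0.3]
opening: 0.664
```

```bash
python3 go.py 448.8 277.3 37 119.6;python3 -c "
from h import *
c=grab('scene','c20');s=grab('side','s20');w=grab('wrist','w20')
cv2.imwrite('pics/x20.png',np.hstack([cv2.resize(s['frame'][190:310,300:440],(400,343)),cv2.resize(w['frame'],(400,343))])[:,:,::-1])"; TH=135 python3 inhand.py 40 55 441 273 c20 s20 w20
```

```text
t 34.3 pos [449.  277.1  38.2] ya 119.7 tiltz [-0.003  -0.0107 -0.9999] open 0.664 F [-0.8 -0.4  0.3] j [ 0.48  0.4   1.97 -0.01  0.78 -1.6 ]
[[0.001,0.006,0.030],0.001] dist mm 1
c20 598 c 441.7 269.8 85.6x58.0 ax 26.6 z 49.0 grad [0.035 0.024]
s20 473 c 440.1 275.2 84.5x62.1 ax 30.8 z 49.5 grad [ 0.024 -0.033]
w20 17625 c 441.7 272.9 85.0x57.8 ax 29.5 z 50.1 grad [0.014 0.005]
```

View pics/x20.png

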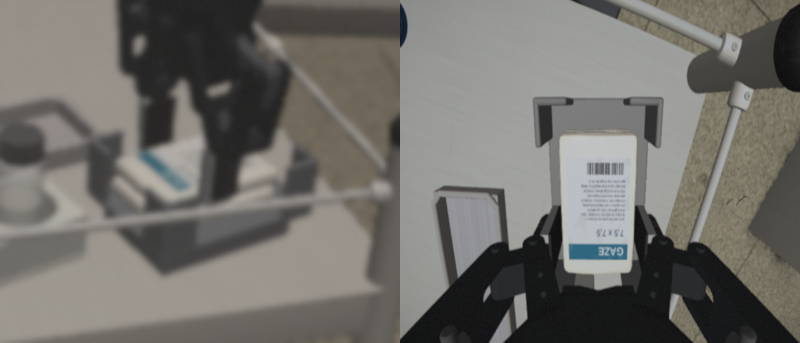

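>>> step_arm([
  [[0,0,0.02],0],
  [[0,0,0.03],0],
  [[0,0,0.03],0],
  [[0,0,0.03],0],
  [[0,0,0.03],0],
  [[0,0,0.03],0],
  [[0,0,0.03],0],
  [[0,0,0.03],0],
])

```text
t: 35.25
eef_pos: [0.4492, 0.2773, 0.0373]
eef_rot: [0.803, -3.032, 0.015]
ft_force: [0.5, -0.3, 0.2]
opening: 0.661
```

>>> step_arm([
  [[0,0,0],0],
  [[0,0,0],0],
  [[0,0,0],0],
  [[0,0,0],0],
  [[0,0,0],0],
  [[0,0,0],0],
  [[0,0,0],0],
  [[0,0,0],0],
], fingers=0.8)

```text
t: 36.05
eef_pos: [0.4493, 0.2773, 0.0374]
eef_rot: [0.803, -3.032, 0.015]
ft_force: [-0.1, -0.8, -0.2]
opening: 0.802
```

>>> step_arm([
  [[0,0,-0.2],0],
  [[0,0,-0.6],0],
  [[0,0,-1.2],0],
  [[0,0,-1.8],0],
  [[0,0,-2.4],0],
  [[0,0,-2.9],0],
  [[0,0,-3.2],0],
  [[0,0,-3.3],0],
])

```text
t: 36.85
eef_pos: [0.4506, 0.2792, 0.1713]
eef_rot: [0.804, -3.035, 0.014]
ft_force: [-0.4, 0.0, -0.1]
opening: 0.796
```

```bash
python3 go.py 600 20 200 30;python3 -c "
from h import *
c=grab('scene','c21');s=grab('side','s21');w=grab('wrist','w21')
cv2.imwrite('pics/x21.png',np.hstack([cv2.resize(s['frame'][190:310,300:440],(400,343)),cv2.resize(w['frame'],(400,343))])[:,:,::-1])"; TH=135 python3 inhand.py 40 55 441 273 c21 s21 w21
```

```text
t 36.9 pos [450.6 279.2 171.3] ya 119.7 tiltz [ 7.0e-04 -8.7e-03 -1.0e+00] open 0.796 F [-0.4  0.  -0.1] j [ 0.48  0.2   1.91 -0.01  1.04 -1.61]
[[-0.039,-7.484,-0.658],1.565] dist mm 301
c21 678 c 442.1 271.6 86.2x56.6 ax 30.2 z 47.5 grad [0.01  0.025]
s21 737 c 440.9 273.2 85.6x57.1 ax 27.8 z 48.1 grad [ 0.018 -0.03 ]
w21 5437 c 441.6 273.0 84.6x58.2 ax 29.3 z 48.4 grad [0.012 0.   ]
```

View pics/x21.png

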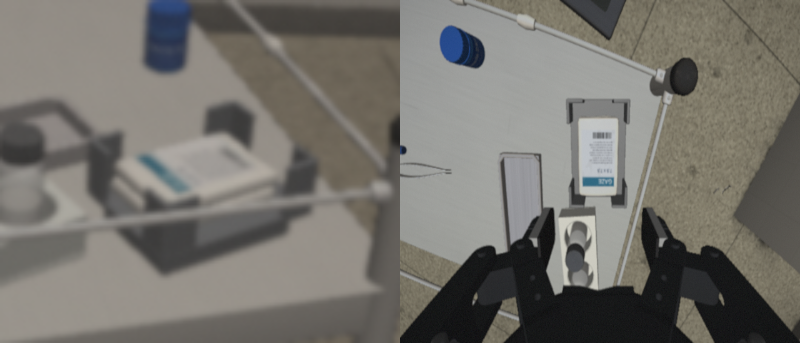

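The packs are stacked flat, top at 48 mm as expected. Next I'm measuring the forceps.

```bash
python3 - <<'E'
from h import *
o=[]
for t in ['w2','w15','c6','s6']:
    a=ortho(load(t),.006,.54,.70,-.11,.11,2000); 
    for x in (.56,.58,.6,.62,.64,.66,.68):
        cv2.line(a,(0,int((.70-x)*2000)),(6,int((.70-x)*2000)),(255,0,0),1)
    o.append(cv2.resize(a,(400,291)))
cv2.imwrite('pics/f0.png',np.vstack([np.hstack(o[:2]),np.hstack(o[2:])])[:,:,::-1])
E
```

```text
(no output)
```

View pics/f0.png

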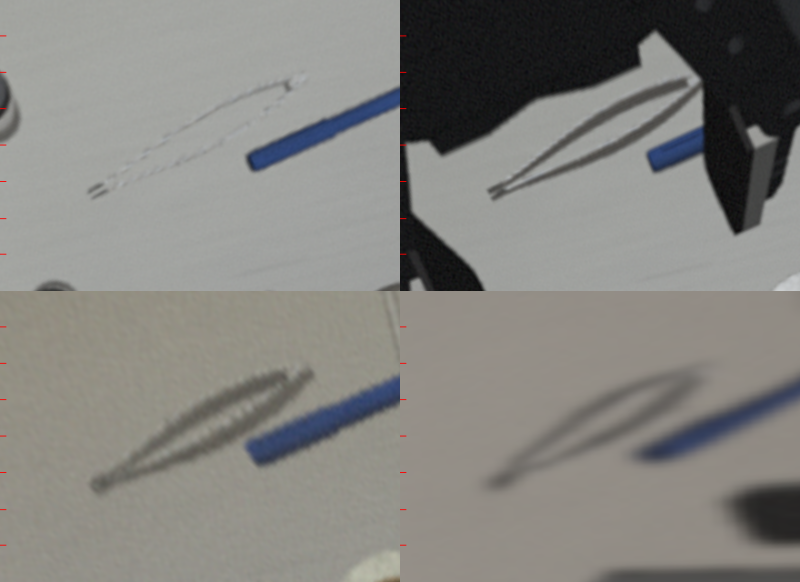

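>>> step_arm([
  [[0,-0.3,0],0.1],
  [[0,-0.9,0],0.22],
  [[0,-1.8,0],0.35],
  [[0,-2.7,0],0.48],
  [[0,-3.7,0],0.61],
  [[0,-4.7,0],0.74],
  [[0,-5.6,0],0.87],
  [[0,-6.4,0],1.0],
], fingers=0.45)

```text
t: 37.8
eef_pos: [0.5754, 0.0541, 0.169]
eef_rot: [-0.759, -3.045, 0.019]
ft_force: [-0.2, 0.2, -0.2]
opening: 0.454
```

```bash
python3 go.py 621.6 8.5 150 28.8
```

```text
t 37.8 pos [575.4  54.1 169. ] ya 62.0 tiltz [-0.0061 -0.0109 -0.9999] open 0.454 F [-0.2  0.2 -0.2] j [ 0.02  0.29  1.79 -0.01  1.06 -1.05]
[[-1.555,-0.459,0.481],0.580] dist mm 68
```

>>> step_arm([
  [[-0.2,-0.05,0],0.1],
  [[-0.55,-0.15,0.1],0.23],
  [[-0.95,-0.28,0.2],0.36],
  [[-1.3,-0.38,0.3],0.48],
  [[-1.5,-0.45,0.4],0.56],
  [[-1.55,-0.46,0.48],0.58],
  [[-1.55,-0.46,0.48],0.58],
  [[-1.55,-0.46,0.48],0.58],
])

```text
t: 38.6
eef_pos: [0.6205, 0.0089, 0.1491]
eef_rot: [-1.597, -2.703, 0.021]
ft_force: [-0.7, 0.4, -0.3]
opening: 0.447
```

```bash
python3 go.py 621.6 8.5 60 28.8; python3 - <<'E'
from h import *
grab('wrist','w22');grab('scene','c22')
o=[]
for t in ['w22','c22']:
    a=ortho(load(t),.006,.54,.70,-.11,.11,2000); o.append(cv2.resize(a,(400,291)))
cv2.imwrite('pics/f1.png',np.vstack([np.hstack(o),cv2.resize(load('w22')['frame'],(800,500))[:300]])[:,:,::-1])
E
```

```text
t 38.6 pos [620.5   8.9 149.1] ya 28.8 tiltz [-0.0082 -0.0106 -0.9999] open 0.447 F [-0.7  0.4 -0.3] j [-0.05  0.39  1.7  -0.01  1.06 -0.55]
[[-0.012,0.047,2.227],0.001] dist mm 89
```

View pics/f1.png

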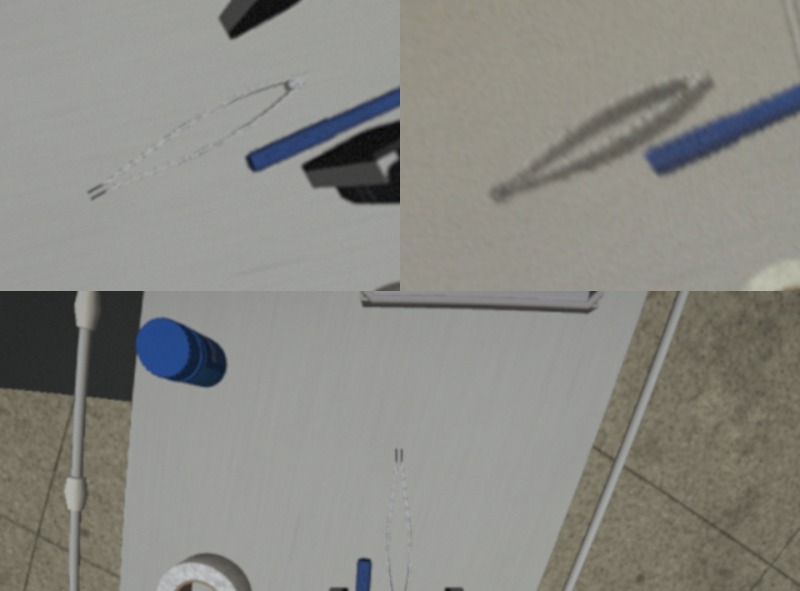

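>>> step_arm([
  [[-0.01,0.05,0.1],0],
  [[-0.01,0.05,0.5],0],
  [[-0.01,0.05,1.0],0],
  [[-0.01,0.05,1.5],0],
  [[-0.01,0.05,2.0],0],
  [[-0.01,0.05,2.4],0],
  [[-0.01,0.05,2.6],0],
  [[-0.01,0.05,2.6],0],
])

```text
t: 39.5
eef_pos: [0.6208, 0.0086, 0.0439]
eef_rot: [-1.596, -2.702, 0.022]
ft_force: [-0.5, 0.0, -0.2]
opening: 0.449
```

```bash
python3 go.py 621.6 8.5 0 28.8; python3 - <<'E'
from h import *
w=grab('wrist','w23');c=grab('scene','c23');s=grab('side','s23')
cv2.imwrite('pics/f2.png',np.hstack([cv2.resize(c['frame'][150:290,320:480],(400,343)),cv2.resize(s['frame'][150:270,200:340],(400,343))])[:,:,::-1])
E
```

```text
t 39.5 pos [620.8   8.6  43.9] ya 28.8 tiltz [-0.0101 -0.0106 -0.9999] open 0.449 F [-0.5  0.  -0.2] j [-0.05  0.53  1.74 -0.01  0.88 -0.54]
[[-0.008,0.032,1.098],0.001] dist mm 44
```

View pics/f2.png

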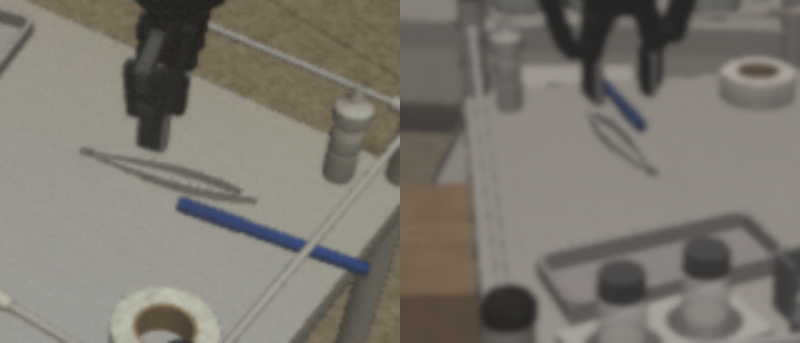

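View pics/w23.png

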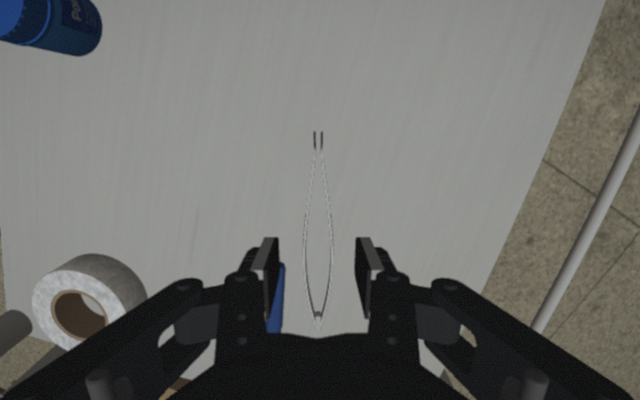

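>>> step_arm([
  [[-0.01,0.03,0.15],0],
  [[-0.01,0.03,0.3],0],
  [[-0.01,0.03,0.45],0],
  [[-0.01,0.03,0.6],0],
  [[-0.01,0.03,0.7],0],
  [[-0.01,0.03,0.8],0],
  [[-0.01,0.03,0.8],0],
  [[-0.01,0.03,0.8],0],
])

```text
t: 40.45
eef_pos: [0.6242, 0.0084, 0.0146]
eef_rot: [1.597, 2.704, -0.019]
ft_force: [-0.2, -0.8, 0.8]
opening: 0.451
```

```bash
python3 go.py 621.6 8.5 0 28.8; python3 - <<'E'
from h import *
w=grab('wrist','w24');c=grab('scene','c24')
cv2.imwrite('pics/f3.png',np.hstack([cv2.resize(c['frame'][170:290,330:470],(400,343)),cv2.resize(w['frame'][:,80:560],(400,343))])[:,:,::-1])
E
```

```text
t 40.5 pos [624.2   8.4  14.6] ya 28.8 tiltz [-0.0049 -0.0108 -0.9999] open 0.451 F [-0.2 -0.8  0.8] j [-0.05  0.58  1.74 -0.02  0.83 -0.54]
[[0.037,-0.053,0.366],0.001] dist mm 15
```

View pics/f3.png

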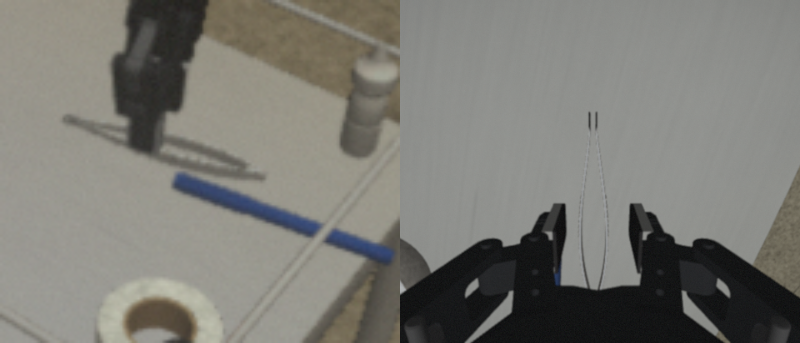

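>>> step_arm([
  [[0.02,-0.03,0.05],0],
  [[0.04,-0.05,0.1],0],
  [[0.04,-0.05,0.2],0],
  [[0.04,-0.05,0.25],0],
  [[0.04,-0.05,0.3],0],
  [[0.04,-0.05,0.36],0],
  [[0.04,-0.05,0.36],0],
  [[0.04,-0.05,0.36],0],
])

```text
t: 41.35
eef_pos: [0.622, 0.0086, 0.0005]
eef_rot: [1.597, 2.703, -0.018]
ft_force: [1.0, -0.4, -0.6]
opening: 0.45
```

>>> step_arm([
  [[0,0,0],0],
  [[0,0,0],0],
  [[0,0,0],0],
  [[0,0,0],0],
  [[0,0,0],0],
  [[0,0,0],0],
  [[0,0,0],0],
  [[0,0,0],0],
], fingers=0)

```text
t: 42.15
eef_pos: [0.6224, 0.0086, 0.0009]
eef_rot: [1.597, 2.702, -0.018]
ft_force: [0.4, -0.1, 3.8]
opening: 0.173
```

```bash
python3 go.py 621.6 8.5 100 28.8; python3 - <<'E'
from h import *
w=grab('wrist','w25');c=grab('scene','c25')
cv2.imwrite('pics/f4.png',np.hstack([cv2.resize(c['frame'][170:290,330:470],(400,343)),cv2.resize(w['frame'][:,80:560],(400,343))])[:,:,::-1])
E
```

```text
t 42.1 pos [622.4   8.6   0.9] ya 28.8 tiltz [-0.0035 -0.0109 -0.9999] open 0.173 F [ 0.4 -0.1  3.8] j [-0.05  0.6   1.75 -0.02  0.8  -0.54]
[[-0.012,-0.040,-2.477],0.001] dist mm 99
```

View pics/f4.png

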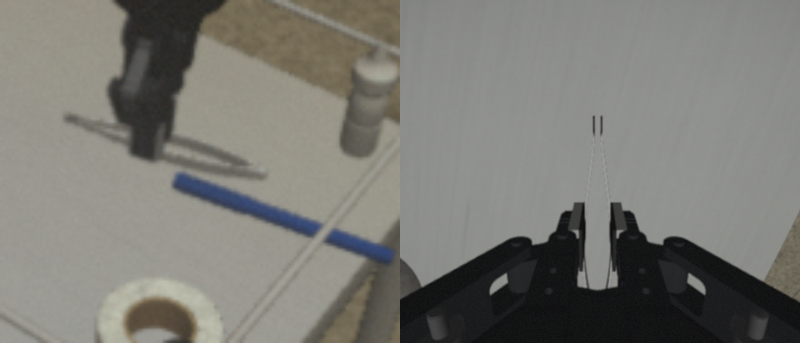

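>>> step_arm([
  [[0,0,-0.1],0],
  [[0,0,-0.4],0],
  [[0,0,-0.8],0],
  [[0,0,-1.3],0],
  [[0,0,-1.8],0],
  [[0,0,-2.2],0],
  [[0,0,-2.45],0],
  [[0,0,-2.5],0],
])

```text
t: 43.05
eef_pos: [0.6241, 0.0097, 0.1031]
eef_rot: [1.595, 2.7, -0.015]
ft_force: [-0.6, 0.8, -0.1]
opening: 0.171
```

```bash
python3 go.py 570.4 195.3 105 117.7; python3 - <<'E'
from h import *
w=grab('wrist','w26');c=grab('scene','c26');s=grab('side','s26')
cv2.imwrite('pics/f5.png',np.hstack([cv2.resize(c['frame'][130:250,310:450],(400,343)),cv2.resize(w['frame'][:,80:560],(400,343))])[:,:,::-1])
E
```

```text
t 43.0 pos [624.1   9.7 103.1] ya 28.8 tiltz [ 0.     -0.0111 -0.9999] open 0.171 F [-0.6  0.8 -0.1] j [-0.05  0.45  1.72 -0.01  0.97 -0.54]
[[4.712,1.064,-0.099],-1.551] dist mm 193
```

View pics/f5.png

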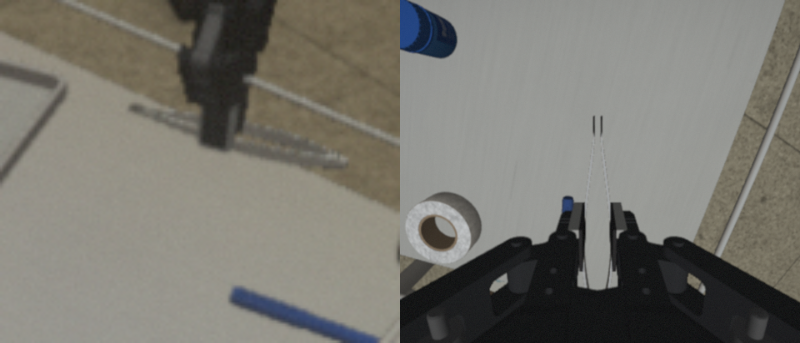

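>>> step_arm([
  [[0.2,0.05,-0.1],-0.06],
  [[0.6,0.13,-0.1],-0.17],
  [[1.1,0.25,-0.1],-0.3],
  [[1.7,0.38,-0.1],-0.43],
  [[2.3,0.52,-0.1],-0.56],
  [[2.9,0.65,-0.1],-0.69],
  [[3.5,0.79,-0.1],-0.82],
  [[4.0,0.9,-0.1],-0.93],
])

```text
t: 44.0
eef_pos: [0.5749, 0.1682, 0.1012]
eef_rot: [-0.207, -3.128, 0.018]
ft_force: [-0.5, -0.3, -0.1]
opening: 0.171
```

```bash
python3 go.py 570.4 195.3 100 117.7
```

```text
t 44.0 pos [574.9 168.2 101.2] ya 82.4 tiltz [-0.0076 -0.0113 -0.9999] open 0.171 F [-0.5 -0.3 -0.1] j [ 0.22  0.42  1.78 -0.01  0.96 -1.22]
[[0.201,0.656,0.024],-0.616] dist mm 27
```

>>> step_arm([
  [[0.06,0.2,0],-0.12],
  [[0.12,0.4,0],-0.25],
  [[0.18,0.55,0],-0.38],
  [[0.2,0.64,0],-0.5],
  [[0.2,0.66,0],-0.59],
  [[0.2,0.66,0.02],-0.616],
  [[0.2,0.66,0.02],-0.616],
  [[0.2,0.66,0.02],-0.616],
])

```text
t: 44.8
eef_pos: [0.57, 0.1951, 0.0995]
eef_rot: [0.748, -3.04, 0.014]
ft_force: [0.2, -0.6, -0.9]
opening: 0.171
```

```bash
python3 go.py 570.4 195.3 40 117.7; python3 - <<'E'
from h import *
w=grab('wrist','w27');c=grab('scene','c27');s=grab('side','s27')
cv2.imwrite('pics/f6.png',np.hstack([cv2.resize(s['frame'][180:300,220:360],(400,343)),cv2.resize(w['frame'],(400,343))])[:,:,::-1])
E
```

```text
t 44.8 pos [570.  195.1  99.5] ya 117.6 tiltz [-0.0089 -0.0117 -0.9999] open 0.171 F [ 0.2 -0.6 -0.9] j [ 0.26  0.42  1.77 -0.01  0.96 -1.78]
[[-0.030,0.008,1.487],-0.001] dist mm 59
```

View pics/f6.png

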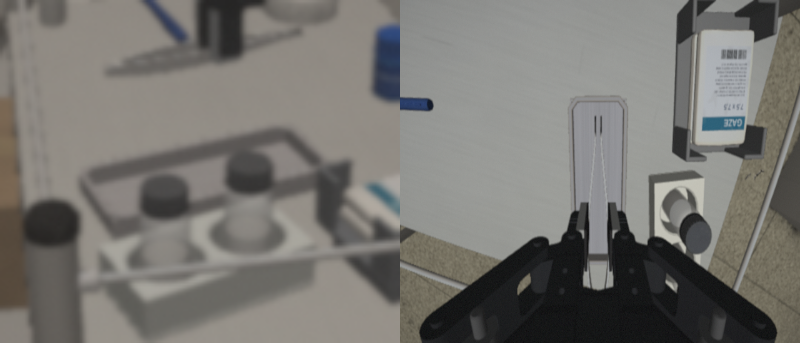

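```bash
python3 - <<'E'
from h import *
d=load('w27'); p=onplane(d,[[317,134]],.103)[0]*1000; ax=np.radians(27.7); a=np.array([np.cos(ax),np.sin(ax)]);b=np.array([-a[1],a[0]])
for c,n in[((570,195.1),'tcp'),((577.5,199),'tray')]:
    r=p[:2]-c; print(n,p.round(1),r@a,r@b)
cv2.imwrite('pics/f7.png',cv2.resize(d['frame'][90:330,220:420],(660,792))[:590,:,::-1])
E
```

```text
tcp [516.9 167.7 103. ] -59.75551488293996 0.43995321707355944
tray [516.9 167.7 103. ] -68.2088510544241 0.47323341956598164
```

View pics/f7.png

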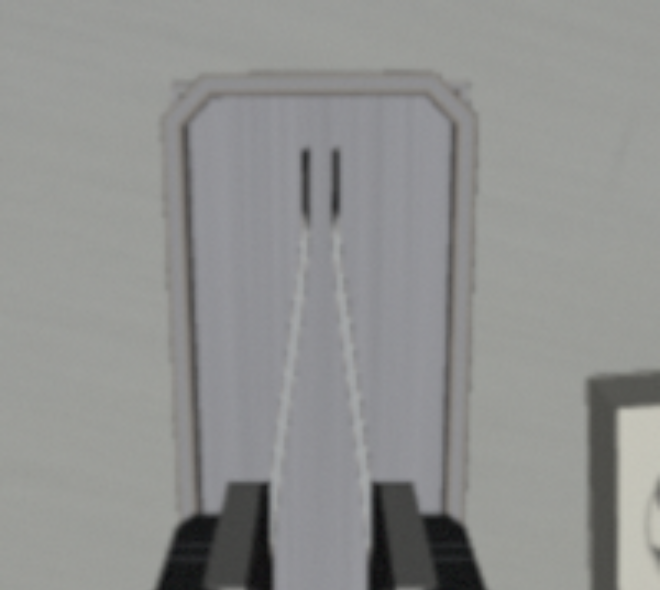

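>>> step_arm([
  [[-0.03,0.01,0.1],0],
  [[-0.03,0.01,0.4],0],
  [[-0.03,0.01,0.8],0],
  [[-0.03,0.01,1.2],0],
  [[-0.03,0.01,1.6],0],
  [[-0.03,0.01,1.8],0],
  [[-0.03,0.01,1.85],0],
  [[-0.03,0.01,1.85],0],
])

```text
t: 45.75
eef_pos: [0.5705, 0.1953, 0.0254]
eef_rot: [0.749, -3.04, 0.014]
ft_force: [-0.4, 0.8, 0.5]
opening: 0.17
```

```bash
python3 go.py 570.4 195.3 5 117.7; python3 - <<'E'
from h import *
w=grab('wrist','w28');c=grab('scene','c28');s=grab('side','s28')
cv2.imwrite('pics/f8.png',np.hstack([cv2.resize(s['frame'][180:300,220:360],(400,343)),cv2.resize(w['frame'][:,80:560],(400,343))])[:,:,::-1])
E
```

```text
t 45.8 pos [570.5 195.3  25.4] ya 117.7 tiltz [-0.0086 -0.0116 -0.9999] open 0.170 F [-0.4  0.8  0.5] j [ 0.26  0.53  1.79 -0.01  0.83 -1.78]
[[-0.004,0.005,0.510],-0.000] dist mm 20
```

View pics/f8.png

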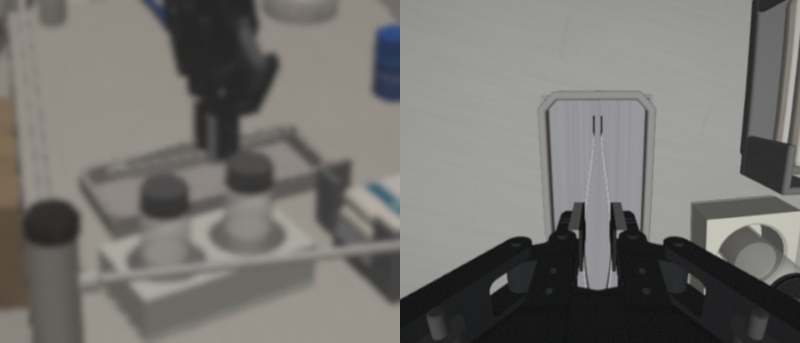

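>>> step_arm([
  [[0,0,0.08],0],
  [[0,0,0.16],0],
  [[0,0,0.24],0],
  [[0,0,0.32],0],
  [[0,0,0.4],0],
  [[0,0,0.47],0],
  [[0,0,0.51],0],
  [[0,0,0.51],0],
])

```text
t: 46.7
eef_pos: [0.5712, 0.1953, 0.0061]
eef_rot: [0.749, -3.041, 0.014]
ft_force: [0.8, -0.1, -0.6]
opening: 0.169
```

>>> step_arm([
  [[0,0,0],0],
  [[0,0,0],0],
  [[0,0,0],0],
  [[0,0,0],0],
  [[0,0,0],0],
  [[0,0,0],0],
  [[0,0,0],0],
  [[0,0,0],0],
], fingers=0.31)

```text
t: 47.5
eef_pos: [0.5712, 0.1953, 0.0061]
eef_rot: [0.749, -3.041, 0.014]
ft_force: [0.7, 0.3, 1.7]
opening: 0.308
```

```bash
python3 go.py 570.4 195.3 120 117.7; python3 - <<'E'
from h import *
w=grab('wrist','w29')
cv2.imwrite('pics/f9.png',w['frame'][:,:,::-1])
E
```

```text
t 47.5 pos [571.2 195.3   6.1] ya 117.7 tiltz [-0.0068 -0.0111 -0.9999] open 0.308 F [0.7 0.3 1.7] j [ 0.26  0.57  1.79 -0.01  0.8  -1.78]
[[0.048,-0.009,-2.848],-0.000] dist mm 114
```

View pics/f9.png

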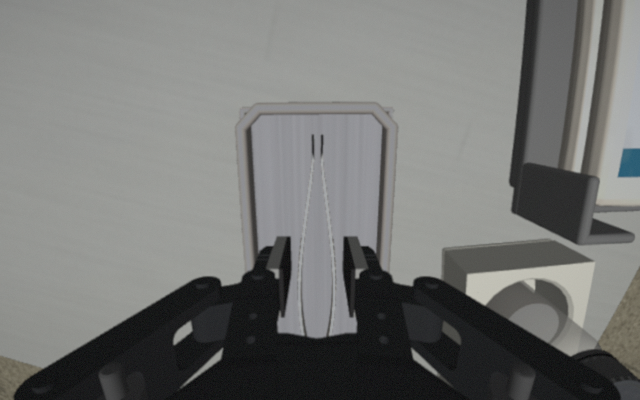

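Forceps released in the tray, fingers clear on both sides. Lifting away.

>>> step_arm([
  [[0,0,-0.1],0],
  [[0,0,-0.3],0],
  [[0,0,-0.7],0],
  [[0,0,-1.3],0],
  [[0,0,-2.0],0],
  [[0,0,-2.8],0],
  [[0,0,-3.5],0],
  [[0,0,-4.0],0],
])

```text
t: 48.35
eef_pos: [0.5738, 0.1975, 0.1704]
eef_rot: [0.75, -3.046, 0.014]
ft_force: [0.5, 0.5, 0.5]
opening: 0.308
```

```bash
python3 go.py 480 80 250 117.7
```

```text
t 48.4 pos [573.8 197.5 170.4] ya 117.7 tiltz [-0.0017 -0.0097 -1.    ] open 0.308 F [0.5 0.5 0.5] j [ 0.26  0.34  1.72 -0.01  1.08 -1.78]
[[3.452,-1.528,-1.957],-0.000] dist mm 170
```

>>> step_arm([
  [[0.2,-0.2,-0.3],0],
  [[0.6,-0.6,-0.8],0],
  [[1.0,-1.0,-1.3],0],
  [[1.4,-1.4,-1.8],0],
  [[1.8,-1.8,-2.0],0],
  [[2.0,-2.0,-2.0],0],
  [[2.0,-2.0,-2.0],0],
  [[2.0,-2.0,-2.0],0],
])

```text
t: 49.15
eef_pos: [0.5399, 0.0906, 0.2513]
eef_rot: [0.75, -3.046, 0.013]
ft_force: [-0.3, -0.1, -1.4]
opening: 0.31
```

```bash
python3 - <<'E'
from h import *
w=grab('wrist','w30');c=grab('scene','c30');s=grab('side','s30')
print(robot.state()['t'],robot.state()['eef_pos'])
cv2.imwrite('pics/g0.png',np.vstack([np.hstack([cv2.resize(s['frame'][160:300,200:420],(400,255)),cv2.resize(c['frame'][100:310,160:490],(400,255))]),cv2.resize(w['frame'],(800,500))[:340]])[:,:,::-1])
E
for t in c30 w30; do python3 fit2.py $t|grep -v side; done; TH=135 python3 inhand.py 40 55 441 273 c30 s30 w30
```

```text
49.3 [0.53994366 0.09109406 0.25072268]
(0.012, 0.0215, 'tray')
c30 n126 c 634.3 237.4  76.8 x 34.8 ax -32.5
c30 n294 c 555.2 186.4  113.9 x 71.0 ax 27.1
(0.008, 0.0155, 'packs')
c30 n224 c 627.1 -72.6  94.2 x 12.5 ax -66.1
(0.005, 0.0125, 'forceps')
c30 n116 c 657.2 -137.6  38.4 x 9.4 ax -66.5
c30 n277 c 626.9 -72.2  95.0 x 12.5 ax -66.1
(0.021, 0.03, 'holderfloor/stand')
c30 n206 c 567.9 293.2  97.9 x 38.1 ax 32.1
c30 n740 c 510.2 -115.8  69.2 x 63.2 ax -21.3
c30 n210 c 460.5 244.6  77.1 x 18.5 ax 31.1
c30 n252 c 403.0 248.8  83.3 x 33.3 ax -61.8
(0.045, 0.062, 'posts')
c30 n58 c 761.0 -114.4  19.2 x 7.5 ax -32.1
c30 n92 c 724.8 -79.3  28.3 x 14.8 ax -52.4
c30 n65 c 637.0 382.0  29.7 x 14.0 ax -31.7
c30 n93 c 588.7 317.1  28.4 x 15.6 ax -37.5
c30 n104 c 542.0 287.4  28.2 x 14.9 ax -34.6
c30 n92 c 496.8 261.9  33.1 x 17.1 ax 71.9
c30 n695 c 441.3 271.3  86.0 x 55.4 ax 29.8
c30 n101 c 462.5 324.6  30.8 x 17.9 ax -10.2
c30 n143 c 445.1 -183.2  32.4 x 13.5 ax -60.7
c30 n294 c 436.9 45.8  36.4 x 33.3 ax 55.5
c30 n107 c 413.8 214.1  29.1 x 16.3 ax -9.2
c30 n105 c 383.9 274.6  24.1 x 22.4
[... 889 characters left out ...]
.062, 'posts')
w30 n145 c 753.9 -99.0  36.5 x 13.7 ax 52.2
w30 n146 c 723.6 -69.1  28.1 x 14.2 ax 58.9
w30 n54 c 581.3 320.7  15.9 x 4.4 ax -75.3
w30 n212 c 544.8 287.6  29.3 x 15.5 ax -22.9
w30 n244 c 492.1 265.3  24.2 x 22.9 ax 29.1
w30 n3154 c 441.9 272.2  84.4 x 57.6 ax 28.4
w30 n268 c 461.5 319.3  23.9 x 23.1 ax -56.5
w30 n862 c 439.4 47.2  34.2 x 33.2 ax 27.5
w30 n253 c 414.6 215.5  30.6 x 16.8 ax -11.4
w30 n291 c 384.8 275.9  24.9 x 21.5 ax 30.7
w30 n119 c 340.3 313.3  22.3 x 8.6 ax 40.5
c30 672 c 441.5 270.7 86.4x55.4 ax 28.8 z 47.6 grad [0.006 0.032]
s30 690 c 441.2 274.0 84.1x58.8 ax 29.5 z 48.2 grad [ 0.014 -0.023]
w30 2982 c 441.6 272.6 84.4x57.6 ax 28.5 z 48.5 grad [0.003 0.015]
```

View pics/g0.png

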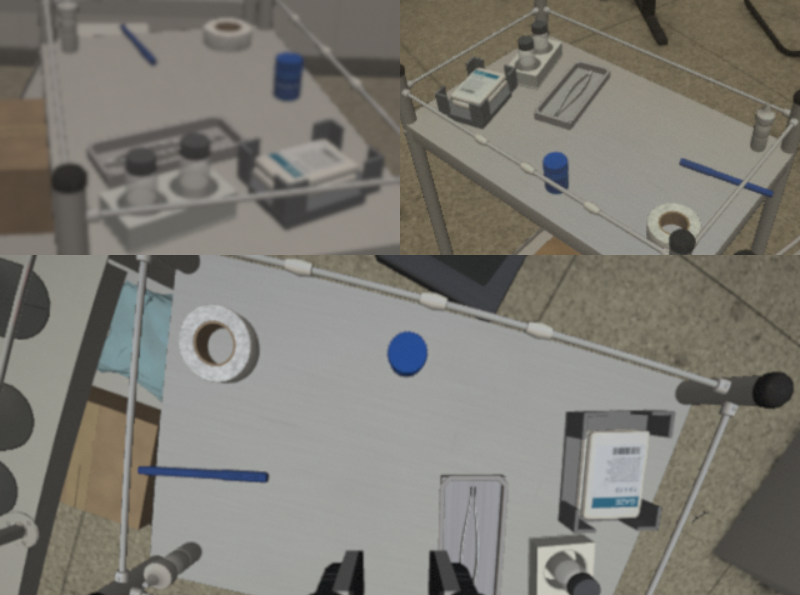

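The final views show both vials upright in their wells, the packs stacked in the holder and the forceps in the tray. The pen and tape are where they started.

```bash
python3 -c "
from h import *
print(ticket.sign_off())"
```

```text
the job is handed in; nothing more can be done
None
```

The trolley is sorted and the job was handed in at about 49 s of the 134 s allowed. I did it in the order asked:
- **Vials:** both were carried upright and stand one to a well.
- **Gauze packs:** both lie flat in the holder, one on the other. The stack's top measured about 48 mm, as expected.
- **Forceps:** they lie flat and lengthwise in the steel tray, inside the rim. I checked this by eye in all three views, and their tips were centred in the tray just before lowering.

The marker pen's measured centre and the roll of tape's agreed with the first readings to within about 2 mm. The largest force I read was about 5 N, while gripping.

No final check failed. The scene and side cameras disagreed by 2–3 mm sideways, so I relied on the wrist camera for most close placements. The tool picked up a small tilt, at most about 0.9°, which made no visible difference.

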